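# Put the freshly lacquered sample panels away

## Robot

A 6-joint arm with a two-finger parallel gripper is mounted at the origin on the work surface. World frame = base frame: x ahead of the robot, y to its left, z up, the work surface at z = 0. Lengths are in m, angles in rad, forces in N, time in s.
With the tool pointing down it reaches from about 0.3 to 1 m from the base axis. Payload 5.1 kg.
Tool frame: the origin (TCP) lies at the very end of the fingers, on their centre line; the grasp point (between the pads) lies 19 mm behind it; x points along the fingers, y is the direction in which the jaws open and shut, and the axes are right-handed (so a half turn about x gives the same grasp; the last joint's range is limited). The gripper opens to 95 mm and grips with 3 to 60 N. Pads are 20 mm wide; open, the fingers measure 119 mm over their backs; the gripper's body (75 mm by 180 mm) begins 59 mm behind the grasp point.
Start: joints at [-1.221, 0.124, 1.65, -0, 1.367, -0.083], TCP at [0.273, -0.59, 0.215] pointing down, gripper open.
Joint ranges: [-2.61, 2.61], [-1.02, 2.33], [0.03, 2.71], [-1.35, 4.49], [0.32, 2.68], [-2.91, 2.91]. Speed limits (rad/s): [2.57, 2.57, 3.14, 3.14, 3.14, 3.14].

## Interface

Orientations are given as a 3x3 rotation matrix whose columns are the frame's x, y, z axes.
In Python, from cell import * gives the robot as it stands.
- The arm moves only by the shell command python3 -m jog 'ROWS' [OPENING] [FORCE]. ROWS is JSON, a list of rows, each a list of 4 numbers: the shift along the tool's x, y, z in m, then the turn about the tool's x in rad. In form: [[tx, ty, tz, turn], ...]. A call has 1 to 12 rows; each row is the pose to reach, as a shift and turn from the pose commanded when the call began, along the tool's axes at that moment; what a row does not reach only later rows make up. A row lasts 1/10 s, in which the tool goes at most 50 mm and 8.59 degrees, less where a joint would pass 70% of its speed; a pose out of reach is approached as far as the arm can. A call with a gripper value outside its range is refused whole. OPENING is the opening, from 0 (shut) to 1 (fully open), set as the call begins (- or left out, the last holds). The fingers move at their own pace and stop on an object; FORCE is the grip in N (left out, the last holds). Time passes only in rows, so rows that repeat a pose let the fingers close. It gives the time, the measured TCP pose, the force and the opening at its end, in the units of the state.
- sense(): the state, without advancing time (a new reading comes with each control period).
- read_camera(name): name is "scene" or "top"; returns a dict with "frame" (384x512x3 uint8, red, green, blue), "fx", "fy", "cx", "cy" (pixels), "view" (4x4, takes a point from world to camera coordinates). Camera axes: x right, y down, z forward; pixel columns grow to the right and rows downward; lengths in m; the calibration is good to about 2 mm. A picture is of the moment at which its call begins. There is no depth.
- hand_in(): hands the job in, once; it reports no verdict.
The state is a dict: "t": time; "joints": joint angles; "dq": joint speeds; "joint_torque": joint torques, N m; "eef_pos": TCP position; "tool_rot": TCP orientation; "ft_force": force on the tool from outside, world axes, zero at the start; "wrist_torque": the same for the moment, N m; "width": finger opening in m.
Only numpy, scipy, OpenCV 4.12 (cv2) and the standard library are available. Lean on these libraries where they do the work, as an engineer would, in place of code of your own. Each camera call takes 0.05 s, during which the arm holds its last target. There are 200 camera calls.

## Task

Move the sanding block and the steel setup block from in front of the sample cabinet onto the rubber tool mat, then pull the drawer well open. Take the lacquered sample panels off their stack strictly one at a time, with any that lies apart, and lay each one flat, lacquered face up, in a compartment of its own; the lacquer is still soft, so hold the panels with a light grip, 12 N at most, do not press on them, and never let one fall. When no panel is left outside, ease the drawer fully shut without slamming it; both blocks must still be on the mat and everything else on the bench must stay where it is.

Things in the scene. Friction and masses are not known exactly. Their poses are not given: they have to be found in the camera images.
- drawer (a joint): The drawer of the sample cabinet: 0 = fully shut, grows as it is pulled out towards the robot (the cabinet's -x direction), 0.19 m = fully open. Stiff-running slide (about 1.5 N friction plus light damping), stays where it is left.
- drawer_handle (a point): Middle of the drawer's straight steel bar handle, which lies level along the cabinet's y, 120 mm long, 11 mm thick, its centre 35 mm in front of the drawer front and 62 mm above the bench; the cabinet's top is 95 mm above the bench. It moves with the drawer. Axes: those of the cabinet, x from the drawer front into the cabinet, y to the left seen from the robot, z up; the drawer opens along -x.
- drawer_floor (a point): Centre of the drawer's floor (its upper face, 15 mm above the bench); moves with the drawer; axes as the cabinet's. Four equal compartments side by side, centres at y = +150, +50, -50, -150 mm from here, each 177 mm along x, 95 mm along y; dividers 20 mm, side walls 35 mm, drawer front 68 mm above the floor. Drawer fully open: this point is about 100 mm in front of the cabinet (95 mm tall).
- panel1_c (a point): Centre (half-way up) of a lacquered wooden sample panel, 90 mm (own x) by 48 mm (own y) by 16 mm thick (own z, lacquered face up), about 50 g; a grip of 5 N carries it. Panels 1 and 2 always, 3 sometimes, lie as one neat stack (1 lowest), each up to 3 mm and 0.05 rad off the one below; panel 4, if there, lies alone on the bench in front of the robot, to its right.
- panel2_c (a point): Centre (half-way up) of a lacquered wooden sample panel, 90 mm (own x) by 48 mm (own y) by 16 mm thick (own z, lacquered face up), about 50 g; a grip of 5 N carries it. Panels 1 and 2 always, 3 sometimes, lie as one neat stack (1 lowest), each up to 3 mm and 0.05 rad off the one below; panel 4, if there, lies alone on the bench in front of the robot, to its right.
- panel3_c (a point): Centre (half-way up) of a lacquered wooden sample panel, 90 mm (own x) by 48 mm (own y) by 16 mm thick (own z, lacquered face up), about 50 g; a grip of 5 N carries it. Panels 1 and 2 always, 3 sometimes, lie as one neat stack (1 lowest), each up to 3 mm and 0.05 rad off the one below; panel 4, if there, lies alone on the bench in front of the robot, to its right.
- panel4_c (a point): Centre (half-way up) of a lacquered wooden sample panel, 90 mm (own x) by 48 mm (own y) by 16 mm thick (own z, lacquered face up), about 50 g; a grip of 5 N carries it. Panels 1 and 2 always, 3 sometimes, lie as one neat stack (1 lowest), each up to 3 mm and 0.05 rad off the one below; panel 4, if there, lies alone on the bench in front of the robot, to its right.
- panel1: The same panel; origin at the centre of its underside, 8 mm below panel1_c.
- panel2: The same panel; origin at the centre of its underside, 8 mm below panel2_c.
- panel3: The same panel; origin at the centre of its underside, 8 mm below panel3_c.
- panel4: The same panel; origin at the centre of its underside, 8 mm below panel4_c.
- mat_c (a point): Centre of the upper face of the black rubber tool mat, fixed to the bench, 150 mm (own x) by 200 mm (own y), 3 mm thick.
- sanding_block_c (a point): Centre (half-way up) of a cork sanding block, 90 mm (own x) by 46 mm (own y) by 35 mm high, about 120 g, standing in front of the drawer.
- setup_block_c (a point): Centre (half-way up) of a plain steel setup block, 70 mm (own x) by 38 mm (own y) by 30 mm high, about 500 g, standing in front of the drawer.
- glue: Bystander: white glue bottle, 54 mm across, 150 mm tall; origin at its underside. Leave alone.
- cup: Bystander: paper cup, 74 mm across, 85 mm tall; origin at its underside. Leave alone.
- tape: Bystander: roll of brown tape lying flat, 90 mm across, 24 mm high; origin at its underside. Leave alone.
- can: Bystander: metal can, 74 mm across, 100 mm tall; origin at its underside. Leave alone.
- offcut: Bystander: pale wood offcut, 60 x 110 x 22 mm; origin at its underside. Leave alone.
- square: Bystander: try square lying flat, stock 100 mm, blade 140 mm; origin under its stock. Leave alone.
- screwdriver: Bystander: screwdriver lying flat. Leave alone.
Not all that is in view belongs to the job. Leave any purple look-alike of the panel3 alone. What is shaped like the part that bears sanding_block_c but red is not meant.

How it is judged:
On the way, in this order (a step that is already met when the one before it is completed fails the run):
1. both blocks are on the tool mat (x of sanding_block_c in the frame of mat_c between -0.075 and 0.075 m and y of sanding_block_c in the frame of mat_c between -0.1 and 0.1 m and height (world z) of each of sanding_block_c, setup_block_c below 0.05 m and x of setup_block_c in the frame of mat_c between -0.075 and 0.075 m and y of setup_block_c in the frame of mat_c between -0.1 and 0.1 m and contact force between the fingers and sanding_block below 0.05 N and contact force between the fingers and setup_block below 0.05 N), for 0.2 s.
2. the drawer is pulled well open (over 150 mm) (value of joint drawer above 0.15 m), for 0.2 s.
3. every panel lies flat in a compartment of the drawer, released (x of panel1_c in the frame of drawer_floor between -0.09 and 0.09 m and y of panel1_c in the frame of drawer_floor between -0.2 and 0.2 m and z of panel1_c in the frame of drawer_floor between 0.004 and 0.013 m and angle between each of panel1_c, panel2_c, panel3_c, panel4_c's own z axis and vertical below 0.12 rad and contact force between the fingers and panel1 below 0.05 N and x of panel2_c in the frame of drawer_floor between -0.09 and 0.09 m and y of panel2_c in the frame of drawer_floor between -0.2 and 0.2 m and z of panel2_c in the frame of drawer_floor between 0.004 and 0.013 m and contact force between the fingers and panel2 below 0.05 N and x of panel3_c in the frame of drawer_floor between -0.09 and 0.09 m and y of panel3_c in the frame of drawer_floor between -0.2 and 0.2 m and z of panel3_c in the frame of drawer_floor between 0.004 and 0.013 m and contact force between the fingers and panel3 below 0.05 N and x of panel4_c in the frame of drawer_floor between -0.09 and 0.09 m and y of panel4_c in the frame of drawer_floor between -0.2 and 0.2 m and z of panel4_c in the frame of drawer_floor between 0.004 and 0.013 m and contact force between the fingers and panel4 below 0.05 N), for 0.2 s.
At the end, for the whole second after the job is handed in: The drawer is shut to within 8 mm; every panel lies flat (within 0.12 rad, lacquered face up) on the floor of a compartment of its own; the centres of both blocks are over the mat (within 75 mm and 100 mm of its centre along its x and y), lying on it, not held; all at rest (all of step 3 and x of sanding_block_c in the frame of mat_c between -0.075 and 0.075 m and y of sanding_block_c in the frame of mat_c between -0.1 and 0.1 m and height (world z) of each of sanding_block_c, setup_block_c below 0.05 m and x of setup_block_c in the frame of mat_c between -0.075 and 0.075 m and y of setup_block_c in the frame of mat_c between -0.1 and 0.1 m and value of joint drawer below 0.008 m and linear speed of each of panel1, panel2, panel3, panel4 below 0.02 m/s); the robot touches nothing.
It fails at once if a panel is squeezed or pressed with more than 30 N in all, both fingers together (15 N each) (contact force between the fingers and panel1 above 30 N or contact force between the fingers and panel2 above 30 N or contact force between the fingers and panel3 above 30 N or contact force between the fingers and panel4 above 30 N).
It fails at once if two panels are lifted at once ((height (world z) of panel2_c above 0.07 m and distance between panel2_c and panel1_c below 0.03 m) or (height (world z) of panel3_c above 0.07 m and distance between panel3_c and panel2_c below 0.03 m) or (height (world z) of panel3_c above 0.07 m and distance between panel3_c and panel1_c below 0.03 m)).
It fails at once if a panel falls (moves faster than 0.9 m/s out of the fingers) ((linear speed of panel1 above 0.9 m/s and contact force between the fingers and panel1 below 0.05 N) or (linear speed of panel2 above 0.9 m/s and contact force between the fingers and panel2 below 0.05 N) or (linear speed of panel3 above 0.9 m/s and contact force between the fingers and panel3 below 0.05 N) or (linear speed of panel4 above 0.9 m/s and contact force between the fingers and panel4 below 0.05 N)).
It fails at once if the drawer is slammed (over 0.4 m/s) (velocity of joint drawer above 0.4 m/s or velocity of joint drawer below -0.4 m/s).
It fails at once if a bystander is pushed more than 30 mm (distance of any of glue, cup, tape, can, offcut, square, screwdriver from where it was at the start of the episode above 0.03 m).
Of panel3, panel4 only 1 to 2 are there at a start; the rules pass over those that are not, and their reading is None.
At some moment in a run one of sanding_block, setup_block may be knocked a few centimetres aside while the robot is not near it.
It also fails if it takes over 210 s, if anything falls off the work surface, if the arm or the gripper's body presses on something with over 40 N, if the wrist force passes 120 N, or if a joint passes its speed limit or range.

## Working session

There is one attempt and no reset: what is moved stays moved. The work goes in short steps, Python scripts to look and compute and a shell command to move; the robot and the scene stay as the last step left them, time stands still between calls to the robot, and variables do not carry over. Pictures are saved under pics/ and viewed, about 12 in all and at most 16, crops included, and the job is handed in when it is done.

```bash
ls; mkdir -p pics; python3 - <<'E'
from cell import *
import cv2,json
s=sense();print(s)
for n in("scene","top"):
    c=read_camera(n);cv2.imwrite(f"pics/{n}0.png",cv2.resize(c["frame"][:,:,::-1],(800,600),interpolation=cv2.INTER_CUBIC))
    print(n,c["fx"],c["fy"],c["cx"],c["cy"],c["view"])
E
```

```text
pics
{'t': 0.0, 'joints': array([-1.22059835e+00,  1.24492010e-01,  1.65165535e+00, -5.84570694e-06,
        1.36749617e+00, -8.25910760e-02]), 'dq': array([-0.00048701, -0.00027688, -0.00043277,  0.00113428, -0.00021351,
        0.00031593]), 'joint_torque': array([ 1.27989806e-03, -4.17601848e+01, -3.59932852e+01,  7.76406331e-02,
        4.90728929e-02, -2.02961919e-04]), 'eef_pos': array([ 0.27237123, -0.58948074,  0.21340655]), 'tool_rot': array([[-7.09001837e-04,  4.19404687e-01, -9.07799100e-01],
       [ 1.92443816e-03, -9.07797075e-01, -4.19405255e-01],
       [-9.99997897e-01, -2.04436232e-03, -1.63488590e-04]]), 'ft_force': array([-0.01366438, -0.4535159 , -0.2577163 ]), 'wrist_torque': array([0.01097699, 0.02066487, 0.06024508]), 'width': 0.09486822543543691}
scene 369.0318444254807 369.0318444254807 253.03733505768906 187.51332093567638 [[-0.86198466  0.50674064 -0.01401297  0.47752225]
 [ 0.41433793  0.68833927 -0.59541005 -0.18660963]
 [-0.2920728  -0.51904044 -0.80329976  1.32028928]
 [ 0.          0.          0.          1.        ]]
top 380.4987222661438 380.4987222661438 259.9054701792612 188.41306273723768 [[-0.00826993 -0.9999279   0.00870666  0.01763063]
 [-0.99261049  0.00715467 -0.12113309  0.56272415]
 [ 0.12106206 -0.00964408 -0.99259809  1.07790241]
 [ 0.          0.          0.          1.        ]]
```

View pics/scene0.png

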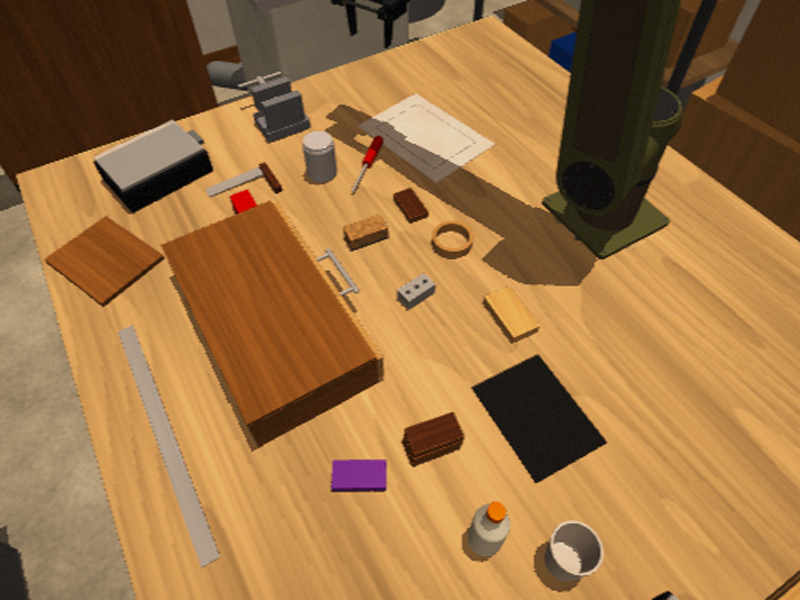

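View pics/top0.png

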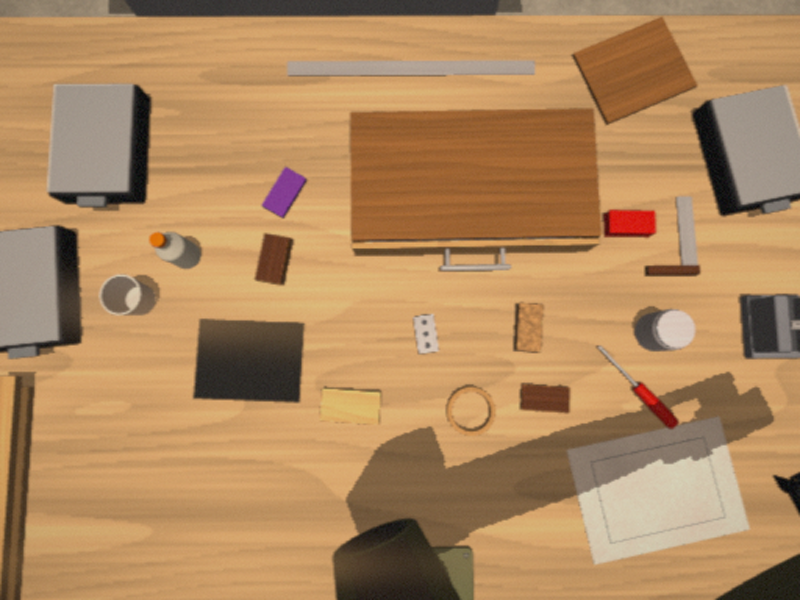

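Scene view: stack at (433,438), loose dark panel at (410,205), sanding block (366,232), setup block (416,290), mat (539,418). Top view: stack (274,259), panel 4 (545,398), sanding block (529,327), steel block (426,333), mat (249,361), handle (475,266). The red and purple items are look-alikes.

```bash
cat > h.py <<'E'
from cell import *
import cv2, numpy as np
from scipy.optimize import minimize
S=512/800
def proj(c,P):
    v=np.array(c["view"]);q=np.atleast_2d(P)@v[:3,:3].T+v[:3,3]
    return np.c_[c["fx"]*q[:,0]/q[:,2]+c["cx"],c["fy"]*q[:,1]/q[:,2]+c["cy"]]
def ray(c,uv,z):
    v=np.array(c["view"]);R=v[:3,:3];o=-R.T@v[:3,3]
    d=R.T@np.array([(uv[0]-c["cx"])/c["fx"],(uv[1]-c["cy"])/c["fy"],1]);return o+d*(z-o[2])/d[2]
def gc(c,uv,r=30,seed=4):
    """grabcut mask of the object around pixel uv (512x384 pixels)"""
    f=c["frame"][:,:,::-1].copy();u,v=map(int,uv);m=np.full(f.shape[:2],cv2.GC_BGD,np.uint8)
    cv2.circle(m,(u,v),r,cv2.GC_PR_BGD,-1);cv2.circle(m,(u,v),int(r*.6),cv2.GC_PR_FGD,-1);cv2.circle(m,(u,v),seed,cv2.GC_FGD,-1)
    y0,y1,x0,x1=max(v-2*r,0),v+2*r,max(u-2*r,0),u+2*r
    g=f[y0:y1,x0:x1].copy();mm=m[y0:y1,x0:x1].copy()
    cv2.grabCut(g,mm,None,np.zeros((1,65)),np.zeros((1,65)),6,cv2.GC_INIT_WITH_MASK)
    out=np.zeros(f.shape[:2],np.uint8);out[y0:y1,x0:x1]=np.isin(mm,(1,3))*255
    n,l,st,_=cv2.connectedComponentsWithStats(out);return ((l==l[v,u])*255).astype(np.uint8)
def box(p,dim,z0):
    x,y,a=p;c,s=np.cos(a),np.sin(a)
    return np.array([[x+c*i*dim[0]/2-s*j*dim[1]/2,y+s*i*dim[0]/2+c*j*dim[1]/2,z0+k*dim[2]] for i in(-1,1) for j in(-1,1) for k in(0,1)])
def cost(p,cams,masks,dim,z0):
    t=0
    for c,m in zip(cams,masks):
        h=cv2.convexHull((proj(c,box(p,dim,z0))*16+8).astype(np.int32).reshape(-1,1,2))
        b=np.zeros(m.shape,np.uint8);cv2.fillConvexPoly(b,h,255,cv2.LINE_AA,4)
        d=np.minimum(b,m).sum(dtype=float);t+=1-d/(np.maximum(b,m).sum(dtype=float))
    return t/len(cams)
def fit(cams,masks,dim,z0,p0):
    best=None
    for a in np.arange(0,np.pi,np.pi/6):
        r=minimize(cost,[p0[0],p0[1],a],(cams,masks,dim,z0),method="Nelder-Mead",options=dict(initial_simplex=[[p0[0],p0[1],a],[p0[0]+.02,p0[1],a],[p0[0],p0[1]+.02,a],[p0[0],p0[1],a+.4]],xatol=1e-5,fatol=1e-5))
        if best is None or r.fun<best.fun: best=r
    x=best.x.copy();x[2]=(x[2]+np.pi/2)%np.pi-np.pi/2
    return np.round(x,4),round(1-best.fun,3)
E
cat > m1.py <<'E'
from h import *
T=read_camera("top");C=read_camera("scene")
print("cams",[np.round(-np.array(c["view"])[:3,:3].T@np.array(c["view"])[:3,3],3) for c in(T,C)])
vis=[T["frame"].copy(),C["frame"].copy()]
def do(name,ut,us,dims,r=30,z0=0):
    ms=[gc(T,np.array(ut)*S,r),gc(C,np.array(us)*S,r)]
    for v,m in zip(vis,ms): cv2.drawContours(v,cv2.findContours(m,0,1)[0],-1,(0,255,0),1)
    p0=ray(T,np.array(ut)*S,dims[0][2])
    for d in dims:
        print(name,d,"both",*fit([T,C],ms,d,z0,p0),"top",*fit([T],ms[:1],d,z0,p0),"scene",*fit([C],ms[1:],d,z0,p0))
do("sand",(529,327),(366,232),[(.09,.046,.035)])
do("setup",(426,335),(416,291),[(.07,.038,.03)],24)
do("p4",(545,398),(410,205),[(.09,.048,.016)],26)
do("stack",(274,259),(433,436),[(.09,.048,.032),(.09,.048,.048)],32)
do("mat",(249,361),(539,418),[(.15,.2,.003)],60)
for n,uv,z in [("handleL",(443,268),.062),("handleR",(508,268),.062),("cabL front top",(352,240),.095),("cabR front top",(598,236),.095),("cabL back",(350,113),.095),("cabR back",(594,110),.095),("tape",(470,410),.012),("offcut",(350,405),.022),("screwtip",(599,347),.01),("can",(672,329),.1),("glue",(157,240),.15)]:
    print(n,np.round(ray(T,np.array(uv)*S,z),3))
cv2.imwrite("pics/m1.png",np.vstack([cv2.resize(vis[0][100:300,100:440,::-1],None,fx=1.75,fy=1.5),cv2.resize(vis[1][110:330,180:520,::-1],None,fx=595/332,fy=1.36)]))
E
python3 m1.py
```

```text
cams [array([0.428, 0.024, 1.138]), array([0.875, 0.572, 0.956])]
sand (0.09, 0.046, 0.035) both [ 0.5037 -0.2155 -0.0902] 0.88 top [ 0.5026 -0.2139 -0.0927] 0.888 scene [ 0.5056 -0.2171 -0.0889] 0.89
setup (0.07, 0.038, 0.03) both [ 0.4939 -0.0215  0.1367] 0.865 top [ 0.4925 -0.0213  0.137 ] 0.867 scene [ 0.4958 -0.0218  0.2191] 0.88
p4 (0.09, 0.048, 0.016) both [ 0.3711 -0.2444  1.4948] 0.879 top [ 0.3706 -0.2437  1.4853] 0.918 scene [ 0.3731 -0.2457  1.4327] 0.854
stack (0.09, 0.048, 0.032) both [ 0.6369  0.2649 -0.1754] 0.868 top [ 0.637   0.2668 -0.1802] 0.906 scene [ 0.6364  0.2612 -0.147 ] 0.897
stack (0.09, 0.048, 0.048) both [ 0.6383  0.2637 -0.1808] 0.883 top [ 0.6349  0.264  -0.1702] 0.834 scene [ 0.6386  0.2638 -0.1826] 0.942
mat (0.15, 0.2, 0.003) both [ 0.4468  0.3135 -0.0544] 0.958 top [ 0.4455  0.3147 -0.0464] 0.967 scene [ 0.4484  0.3122 -0.0539] 0.961
handleL [ 0.608 -0.055  0.062]
handleR [ 0.607 -0.174  0.062]
cabL front top [0.654 0.11  0.095]
cabR front top [ 0.658 -0.331  0.095]
cabL back [0.891 0.114 0.095]
cabR back [ 0.895 -0.335  0.095]
tape [ 0.347 -0.104  0.012]
offcut [0.359 0.119 0.022]
screwtip [ 0.463 -0.352  0.01 ]
can [ 0.49  -0.452  0.1  ]
glue [0.644 0.434 0.15 ]
```

View pics/m1.png

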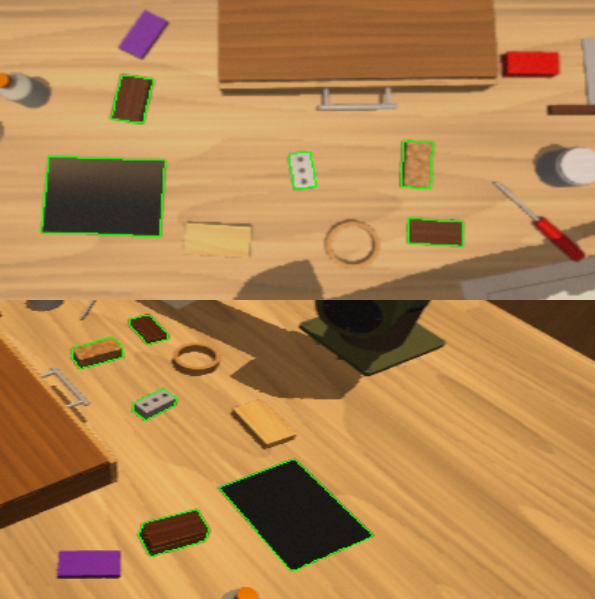

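Masks are clean; sizes and heights agree between cameras to ~3 mm. The stack's scene view suggests 3 layers (the 48 mm fit scores better there); I'll check that later by zoom. Now a planner that prints shifts, then the blocks.

```bash
cat > plan.py <<'E'
import sys,json,numpy as np
from cell import sense
def plan(targets,start=None):
    """targets: (x,y,z,yaw of object long axis) with jaws across it; prints tx,ty,tz,turn from each to the next"""
    s=sense();R=np.array(s["tool_rot"]);p=np.array(s["eef_pos"]);t=np.arctan2(R[1,1],R[0,1])
    print("at",np.round(p,4),"t",round(t,3),"tilt",np.round(R[2,1:],4),"w",round(s["width"],4),"F",np.round(s["ft_force"],1),"time",round(s["t"],1))
    for x,y,z,a in targets:
        R=np.array([[0,np.cos(t),np.sin(t)],[0,np.sin(t),-np.cos(t)],[-1,0,0]])
        q=np.array([x,y,z]);d=R.T@(q-p);T=a-np.pi/2
        turn=-((T-t+np.pi/2)%np.pi-np.pi/2)
        print((x,y,z,a),"->",np.round(d,4).tolist(),round(turn,3),"rows",int(np.ceil(max(np.linalg.norm(d)/.05,abs(turn)/.15))))
        p=q;t=t-turn
if __name__=="__main__": plan(json.loads(sys.argv[1]))
E
python3 plan.py '[[0.504,-0.2155,0.12,-0.09],[0.504,-0.2155,0.008,-0.09],[0.504,-0.2155,0.12,-0.09],[0.447,0.36,0.12,-0.05],[0.447,0.36,0.013,-0.05],[0.447,0.36,0.12,-0.05],[0.494,-0.0215,0.12,0.15],[0.494,-0.0215,0.007,0.15],[0.494,-0.0215,0.12,0.15],[0.447,0.265,0.12,-0.05],[0.447,0.265,0.011,-0.05],[0.447,0.265,0.18,-0.05]]'
```

```text
at [ 0.2725 -0.5897  0.2139] t -1.138 tilt [-0.0013 -0.0001] w 0.0949 F [-0.9 -0.   0.4] time 0.2
(0.504, -0.2155, 0.12, -0.09) -> [0.0939, -0.2426, -0.3671] 0.523 rows 9
(0.504, -0.2155, 0.008, -0.09) -> [0.112, 0.0, 0.0] -0.0 rows 3
(0.504, -0.2155, 0.12, -0.09) -> [-0.112, 0.0, 0.0] -0.0 rows 3
(0.447, 0.36, 0.12, -0.05) -> [0.0, -0.568, 0.1085] -0.04 rows 12
(0.447, 0.36, 0.013, -0.05) -> [0.107, 0.0, 0.0] -0.0 rows 3
(0.447, 0.36, 0.12, -0.05) -> [-0.107, 0.0, 0.0] -0.0 rows 3
(0.494, -0.0215, 0.12, 0.15) -> [0.0, 0.3787, -0.066] -0.2 rows 8
(0.494, -0.0215, 0.007, 0.15) -> [0.113, 0.0, 0.0] -0.0 rows 3
(0.494, -0.0215, 0.12, 0.15) -> [-0.113, 0.0, 0.0] -0.0 rows 3
(0.447, 0.265, 0.12, -0.05) -> [0.0, -0.2903, 0.0037] 0.2 rows 6
(0.447, 0.265, 0.011, -0.05) -> [0.109, 0.0, 0.0] -0.0 rows 3
(0.447, 0.265, 0.18, -0.05) -> [-0.169, 0.0, 0.0] -0.0 rows 4
```

```bash
python3 -m jog '[[0,-0.04,-0.06,0.1],[0,-0.08,-0.12,0.25],[0,-0.12,-0.18,0.4],[0.02,-0.16,-0.24,0.523],[0.04,-0.2,-0.3,0.523],[0.08,-0.243,-0.367,0.523],[0.094,-0.243,-0.367,0.523],[0.094,-0.243,-0.367,0.523],[0.094,-0.243,-0.367,0.523],[0.094,-0.243,-0.367,0.523]]' 1 25; python3 plan.py '[[0.504,-0.2155,0.008,-0.09]]'
```

```text
t: 1.2
eef_pos: [0.5036, -0.211, 0.1175]
tool_rot: [[-0.004, -0.085, -0.996], [0.003, -0.996, 0.085], [-1.0, -0.003, 0.004]]
ft_force: [0.2, 0.3, 0.6]
width: 0.0951
at [ 0.5036 -0.211   0.1175] t -1.656 tilt [-0.0031  0.0045] w 0.0951 F [0.2 0.3 0.6] time 1.2
(0.504, -0.2155, 0.008, -0.09) -> [0.1095, 0.0045, -0.0008] 0.005 rows 3
```

```bash
python3 -m jog '[[0.04,0.002,0,0],[0.08,0.003,0,0],[0.1,0.003,0,0],[0.109,0.003,0,0],[0.109,0.003,0,0],[0.109,0.003,0,0]]' 1 25; python3 -m jog '[[0,0,0,0],[0,0,0,0],[0,0,0,0],[0,0,0,0],[0,0,0,0],[0,0,0,0]]' 0 25; python3 -m jog '[[-0.04,0,0,0],[-0.08,0,0,0],[-0.112,0,0,0],[-0.112,0,0,0]]'; python3 plan.py '[[0.447,0.36,0.12,-0.05],[0.447,0.36,0.013,-0.05]]'
```

```text
t: 1.8
eef_pos: [0.5045, -0.2195, 0.0131]
tool_rot: [[0.002, -0.09, -0.996], [-0.001, -0.996, 0.09], [-1.0, 0.001, -0.002]]
ft_force: [0.3, -0.7, 0.0]
width: 0.0948
t: 2.4
eef_pos: [0.5035, -0.2185, 0.0117]
tool_rot: [[0.0, -0.09, -0.996], [0.0, -0.996, 0.09], [-1.0, -0.0, -0.0]]
ft_force: [0.0, -0.3, -0.1]
width: 0.0527
t: 2.8
eef_pos: [0.507, -0.2203, 0.1299]
tool_rot: [[0.009, -0.09, -0.996], [-0.005, -0.996, 0.09], [-1.0, 0.004, -0.01]]
ft_force: [1.0, -0.3, -0.2]
width: 0.0208
at [ 0.507  -0.2203  0.1299] t -1.661 tilt [ 0.0043 -0.0099] w 0.0208 F [ 1.  -0.3 -0.2] time 2.8
(0.447, 0.36, 0.12, -0.05) -> [0.0099, -0.5726, 0.112] -0.04 rows 12
(0.447, 0.36, 0.013, -0.05) -> [0.107, 0.0, 0.0] -0.0 rows 3
```

I lifted before the fingers had closed (they run about 75 mm/s), so the grasp missed. I'll reopen and re-measure.

```bash
cat > m2.py <<'E'
from h import *
import sys,json
# args: name ut us (512-scale world guess) ; guess world xy, dims key, z0
D=dict(sand=(.09,.046,.035),setup=(.07,.038,.03),panel=(.09,.048,.016),p2=(.09,.048,.032),p3=(.09,.048,.048))
def meas(k,xy,z0=0,r=30,cams=("top","scene")):
    cs=[read_camera(n) for n in cams];g=[*xy,z0+D[k][2]]
    ms=[gc(c,proj(c,g)[0],r) for c in cs]
    out=[fit(cs,ms,D[k],z0,xy)] if len(cs)>1 else []
    out+=[fit([c],[m],D[k],z0,xy) for c,m in zip(cs,ms)]
    print(k,*[f"{p} {q}" for p,q in out]);return cs,ms
if __name__=="__main__":
    k,x,y,*rest=sys.argv[1:];cs,ms=meas(k,(float(x),float(y)),*(float(v) for v in rest[:1]))
    o=[]
    for c,m in zip(cs,ms):
        f=c["frame"].copy();cv2.drawContours(f,cv2.findContours(m,0,1)[0],-1,(0,255,0),1)
        u,v=proj(c,[float(x),float(y),.02])[0].astype(int);o.append(cv2.resize(f[max(v-50,0):max(v-50,0)+100,max(u-60,0):max(u-60,0)+120,::-1],(360,300)))
    cv2.imwrite(f"pics/m_{k}_{sense()['t']:.1f}.png",np.hstack(o))
E
python3 -m jog '[[-0.05,0,0,0],[-0.05,0,-0,0],[-0.05,0,0.05,0],[-0.05,0,0.1,0],[-0.05,0,0.15,0],[-0.05,0,0.15,0],[-0.05,0,0.15,0],[-0.05,0,0.15,0],[-0.05,0,0.15,0],[-0.05,0,0.15,0],[-0.05,0,0.15,0],[-0.05,0,0.15,0]]' 1 25; python3 m2.py sand 0.504 -0.217; ls pics
```

```text
t: 4.0
eef_pos: [0.3545, -0.205, 0.1735]
tool_rot: [[-0.0, -0.09, -0.996], [0.0, -0.996, 0.09], [-1.0, -0.0, 0.001]]
ft_force: [0.1, 0.1, -0.3]
width: 0.0949
sand [ 0.5045 -0.2159 -0.0947] 0.786 [ 0.5028 -0.2149 -0.0826] 0.793 [ 0.5056 -0.218  -0.1248] 0.789
m1.png
m_sand_4.1.png
scene0.png
top0.png
```

```bash
python3 -m jog '[[0,0,-0.05,0],[0,0,-0.1,0],[0.03,0,-0.15,0],[0.07,-0.002,-0.15,0],[0.11,-0.002,-0.15,0],[0.15,-0.002,-0.15,0],[0.164,-0.002,-0.15,0],[0.164,-0.002,-0.15,0],[0.164,-0.002,-0.15,0]]' 1 25; python3 -m jog '[[0,0,0,0],[0,0,0,0],[0,0,0,0],[0,0,0,0],[0,0,0,0],[0,0,0,0],[0,0,0,0],[0,0,0,0],[0,0,0,0],[0,0,0,0]]' 0 25;python3 plan.py '[[0.504,-0.2155,0.12,-0.09],[0.447,0.36,0.12,-0.05],[0.447,0.36,0.013,-0.05]]'
```

```text
t: 5.0
eef_pos: [0.5049, -0.2172, 0.0113]
tool_rot: [[0.002, -0.09, -0.996], [-0.001, -0.996, 0.09], [-1.0, 0.001, -0.002]]
ft_force: [0.8, 1.0, 1.4]
width: 0.0951
t: 6.0
eef_pos: [0.5037, -0.2165, 0.0096]
tool_rot: [[-0.0, -0.09, -0.996], [0.0, -0.996, 0.09], [-1.0, -0.0, 0.0]]
ft_force: [-0.5, 0.7, 0.6]
width: 0.0461
at [ 0.5037 -0.2165  0.0096] t -1.661 tilt [-0.0002  0.0003] w 0.0461 F [-0.5  0.7  0.6] time 6.0
(0.504, -0.2155, 0.12, -0.09) -> [-0.1104, -0.001, -0.0002] -0.0 rows 3
(0.447, 0.36, 0.12, -0.05) -> [0.0, -0.568, 0.1085] -0.04 rows 12
(0.447, 0.36, 0.013, -0.05) -> [0.107, 0.0, 0.0] -0.0 rows 3
```

Gripped (46.1 mm = block width). Carry to the mat.

```bash
python3 -m jog '[[-0.04,0,0,0],[-0.08,0,0,0],[-0.11,-0.05,0.01,0],[-0.11,-0.1,0.02,0],[-0.11,-0.15,0.03,0],[-0.11,-0.2,0.04,0],[-0.11,-0.25,0.05,0],[-0.11,-0.3,0.06,0],[-0.11,-0.35,0.07,0],[-0.11,-0.4,0.08,0],[-0.11,-0.45,0.09,0],[-0.11,-0.5,0.1,-0.04]]'; python3 -m jog '[[0,-0.045,0.008,0],[0,-0.068,0.008,0],[0.04,-0.068,0.008,0],[0.07,-0.068,0.008,0],[0.09,-0.068,0.008,0],[0.09,-0.068,0.008,0],[0.09,-0.068,0.008,0],[0.09,-0.068,0.008,0]]';python3 plan.py '[[0.447,0.36,0.0135,-0.05]]'
```

```text
t: 7.2
eef_pos: [0.4502, 0.2755, 0.1195]
tool_rot: [[0.0, -0.049, -0.999], [-0.0, -0.999, 0.049], [-1.0, 0.0, -0.0]]
ft_force: [0.8, -0.3, -0.6]
width: 0.0461
t: 8.0
eef_pos: [0.4476, 0.3425, 0.0314]
tool_rot: [[0.002, -0.05, -0.999], [0.002, -0.999, 0.05], [-1.0, -0.002, -0.002]]
ft_force: [-0.1, 0.0, -0.6]
width: 0.0457
at [0.4476 0.3425 0.0314] t -1.621 tilt [-0.0016 -0.0024] w 0.0457 F [-0.1  0.  -0.6] time 8.0
(0.447, 0.36, 0.0135, -0.05) -> [0.0179, -0.0174, 0.0015] -0.0 rows 1
```

```bash
python3 -m jog '[[0,-0.0175,0,0],[0.01,-0.0175,0,0],[0.018,-0.0175,0,0],[0.018,-0.0175,0,0],[0.018,-0.0175,0,0],[0.018,-0.0175,0,0]]'; python3 -m jog '[[0,0,0,0],[0,0,0,0],[0,0,0,0],[0,0,0,0],[0,0,0,0],[0,0,0,0]]' 0.75 40; python3 -m jog '[[-0.04,0,0,0],[-0.08,0,0,0],[-0.11,0,0,0],[-0.11,0.05,0,0],[-0.11,0.1,0,0],[-0.11,0.15,0,0],[-0.11,0.15,0,0],[-0.11,0.15,0,0]]' 0.95; python3 m2.py sand 0.447 0.36; python3 m2.py setup 0.494 -0.0215; python3 plan.py '[[0.494,-0.0215,0.12,0.15],[0.494,-0.0215,0.007,0.15]]'
```

```text
t: 8.6
eef_pos: [0.4476, 0.3595, 0.0117]
tool_rot: [[0.001, -0.05, -0.999], [0.0, -0.999, 0.05], [-1.0, -0.001, -0.001]]
ft_force: [0.7, 0.2, 1.9]
width: 0.0456
t: 9.2
eef_pos: [0.4473, 0.3593, 0.0116]
tool_rot: [[-0.0, -0.05, -0.999], [-0.0, -0.999, 0.05], [-1.0, 0.0, 0.0]]
ft_force: [0.6, -1.0, 0.2]
width: 0.0712
t: 10.0
eef_pos: [0.4399, 0.2087, 0.1218]
tool_rot: [[0.001, -0.053, -0.999], [0.001, -0.999, 0.053], [-1.0, -0.001, -0.001]]
ft_force: [0.4, 1.1, 0.6]
width: 0.0905
sand [0.436  0.3543 0.0411] 0.387 [0.4576 0.3296 1.4928] 0.088 [0.4363 0.354  0.0401] 0.694
setup [ 0.4941 -0.0215  0.143 ] 0.845 [ 0.4924 -0.0209  0.1427] 0.824 [ 0.4965 -0.0221  0.1712] 0.882
at [0.4399 0.2106 0.1218] t -1.619 tilt [-0.0002 -0.0001] w 0.0901 F [ 0.7 -0.4  1.1] time 10.2
(0.494, -0.0215, 0.12, 0.15) -> [0.0018, 0.2292, -0.0653] -0.199 rows 5
(0.494, -0.0215, 0.007, 0.15) -> [0.113, 0.0, 0.0] -0.0 rows 3
```

```bash
python3 -m jog '[[0,0.05,-0.014,-0.05],[0,0.1,-0.028,-0.1],[0,0.15,-0.042,-0.15],[0,0.2,-0.056,-0.199],[0.01,0.229,-0.065,-0.199],[0.05,0.229,-0.065,-0.199],[0.09,0.229,-0.065,-0.199],[0.115,0.229,-0.065,-0.199],[0.115,0.229,-0.065,-0.199],[0.115,0.229,-0.065,-0.199]]' 0.95 40; python3 plan.py '[[0.494,-0.0215,0.007,0.15]]'; python3 -m jog '[[0,0,0,0],[0,0,0,0],[0,0,0,0],[0,0,0,0],[0,0,0,0],[0,0,0,0],[0,0,0,0],[0,0,0,0],[0,0,0,0],[0,0,0,0],[0,0,0,0]]' 0 40;python3 plan.py '[[0.494,-0.0215,0.12,0.15],[0.447,0.265,0.12,-0.05],[0.447,0.265,0.011,-0.05]]'
```

```text
t: 11.2
eef_pos: [0.4936, -0.0217, 0.0069]
tool_rot: [[-0.001, 0.15, -0.989], [0.0, -0.989, -0.15], [-1.0, -0.0, 0.001]]
ft_force: [-0.0, -0.6, -0.6]
width: 0.0904
at [ 0.4936 -0.0217  0.0069] t -1.421 tilt [-0.0003  0.0007] w 0.0904 F [-0.  -0.6 -0.6] time 11.2
(0.494, -0.0215, 0.007, 0.15) -> [-0.0001, -0.0001, -0.0004] 0.0 rows 1
t: 12.3
eef_pos: [0.4931, -0.0222, 0.0067]
tool_rot: [[-0.0, 0.148, -0.989], [0.0, -0.989, -0.148], [-1.0, -0.001, 0.0]]
ft_force: [-1.0, 2.1, 1.4]
width: 0.0379
at [ 0.4931 -0.0222  0.0067] t -1.422 tilt [-0.0005  0.0003] w 0.0379 F [-1.   2.1  1.4] time 12.3
(0.494, -0.0215, 0.12, 0.15) -> [-0.1133, -0.0006, -0.001] -0.001 rows 3
(0.447, 0.265, 0.12, -0.05) -> [0.0, -0.2903, 0.0037] 0.2 rows 6
(0.447, 0.265, 0.011, -0.05) -> [0.109, 0.0, 0.0] -0.0 rows 3
```

```bash
python3 -m jog '[[-0.03,0,0,0],[-0.07,0,0,0],[-0.11,0,0,0],[-0.11,-0.05,0,0.05],[-0.11,-0.1,0,0.1],[-0.11,-0.15,0,0.15],[-0.11,-0.2,0.002,0.2],[-0.11,-0.25,0.003,0.2],[-0.11,-0.29,0.003,0.2],[-0.11,-0.29,0.003,0.2],[-0.11,-0.29,0.003,0.2],[-0.11,-0.29,0.003,0.2]]'; python3 plan.py '[[0.447,0.265,0.030,-0.05],[0.447,0.265,0.0105,-0.05]]'
```

```text
t: 13.5
eef_pos: [0.4468, 0.2629, 0.1156]
tool_rot: [[-0.001, -0.052, -0.999], [-0.001, -0.999, 0.052], [-1.0, 0.001, 0.001]]
ft_force: [-1.0, -0.1, -3.9]
width: 0.038
at [0.4468 0.2629 0.1156] t -1.622 tilt [0.0015 0.0013] w 0.038 F [-1.  -0.1 -3.9] time 13.5
(0.447, 0.265, 0.03, -0.05) -> [0.0856, -0.0021, -0.0001] -0.002 rows 2
(0.447, 0.265, 0.0105, -0.05) -> [0.0195, 0.0, 0.0] -0.0 rows 1
```

```bash
python3 -m jog '[[0.04,-0.002,0,0],[0.07,-0.002,0,0],[0.09,-0.002,0,0],[0.1,-0.002,0,0],[0.105,-0.002,0,0],[0.105,-0.002,0,0],[0.105,-0.002,0,0]]'; python3 -m jog '[[0,0,0,0],[0,0,0,0],[0,0,0,0],[0,0,0,0],[0,0,0,0],[0,0,0,0]]' 0.7; python3 -m jog '[[-0.04,0,0,0],[-0.08,0,0,0],[-0.11,0,0,0],[-0.13,0.05,0,0],[-0.15,0.1,0,0],[-0.17,0.15,0,0.1],[-0.19,0.2,0,0.2],[-0.19,0.25,0,0.3],[-0.19,0.3,0,0.4],[-0.19,0.33,0,0.55],[-0.19,0.33,0,0.7],[-0.19,0.33,0,0.7]]' 0.7; python3 m2.py sand 0.447 0.36; python3 m2.py setup 0.447 0.265; python3 -c "
from h import *
c=read_camera('scene');cv2.imwrite('pics/s1.png',cv2.resize(c['frame'][:,:,::-1],(800,600)))
u,v=239+0,0
f=c['frame'];cv2.imwrite('pics/stk.png',cv2.resize(f[255:305,245:310,::-1],(390,300),interpolation=cv2.INTER_CUBIC));print(sense()['joints'])"; python3 plan.py '[[0.6075,-0.1145,0.13,1.58],[0.6075,-0.1145,0.05,1.58]]'
```

```text
t: 14.2
eef_pos: [0.4485, 0.2661, 0.013]
tool_rot: [[0.002, -0.052, -0.999], [0.001, -0.999, 0.052], [-1.0, -0.001, -0.002]]
ft_force: [0.4, 0.1, -3.3]
width: 0.0378
t: 14.8
eef_pos: [0.4473, 0.266, 0.0117]
tool_rot: [[0.0, -0.051, -0.999], [0.0, -0.999, 0.051], [-1.0, -0.0, -0.0]]
ft_force: [0.1, -0.5, 0.4]
width: 0.0666
t: 16.0
eef_pos: [0.4302, -0.0649, 0.2016]
tool_rot: [[-0.0, -0.685, -0.729], [0.0, -0.729, 0.685], [-1.0, -0.0, 0.0]]
ft_force: [-0.9, 0.2, 0.1]
width: 0.0664
sand [ 0.4461  0.3601 -0.0555] 0.702 [ 0.4467  0.3629 -0.0908] 0.738 [0.4364 0.3545 0.0338] 0.687
setup [ 0.4472  0.2678 -0.0327] 0.722 [ 0.4473  0.271  -0.0126] 0.849 [0.4404 0.2602 0.1286] 0.641
[-2.68280079e-01 -3.70716133e-01  2.12093536e+00  4.29477310e-05
  1.39155385e+00  2.05016207e+00]
at [ 0.4305 -0.0627  0.2016] t -2.318 tilt [0.     0.0002] w 0.0665 F [0.1 1.  0.1] time 16.2
(0.6075, -0.1145, 0.13, 1.58) -> [0.0716, -0.0824, -0.165] 0.814 rows 6
(0.6075, -0.1145, 0.05, 1.58) -> [0.08, 0.0, 0.0] -0.0 rows 2
```

View pics/s1.png

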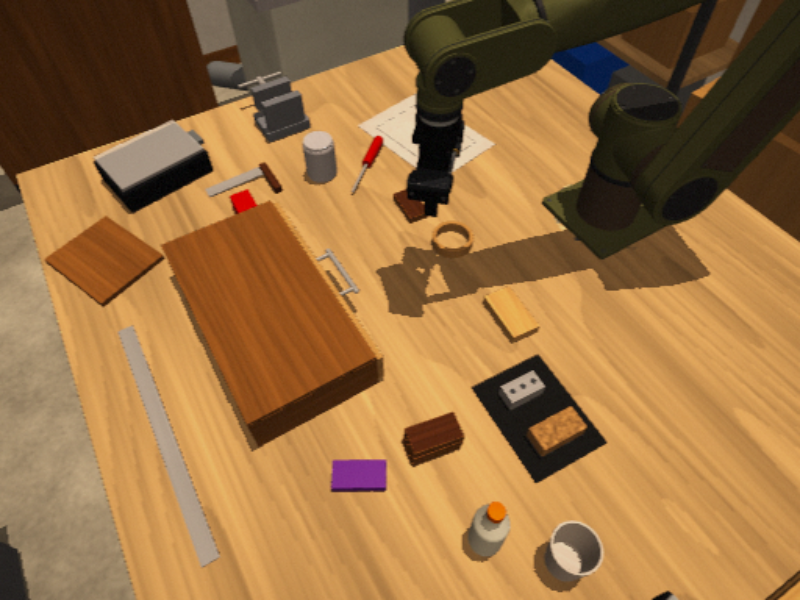

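View pics/stk.png

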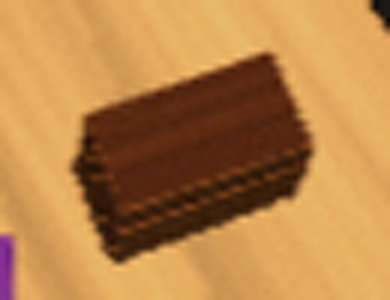

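Cork block (557,430) and steel block (522,388) lie on the mat. The layer count in the stack is not clear, so I'll overlay 2- and 3-panel wireframes on both views.

```bash
python3 - <<'E'
from h import *
T=read_camera("top");C=read_camera("scene");rows=[]
ms=[gc(T,np.array((274,259))*S,32),gc(C,np.array((433,436))*S,32)]
for hgt in (.032,.048):
    p,q=fit([T,C],ms,(.09,.048,hgt),0,(.637,.264));print(hgt,p,q);o=[]
    for c in(T,C):
        u,v=proj(c,[*p[:2],hgt/2])[0].astype(int);f=cv2.resize(c["frame"][v-25:v+25,u-32:u+32,::-1],None,fx=6,fy=6,interpolation=cv2.INTER_CUBIC)
        for k in range(int(hgt/.016)+1):
            b=proj(c,box(p,(.09,.048,0),k*.016)[[0,2,6,4]])-[u-32,v-25];cv2.polylines(f,[((b+.5)*6).astype(int)],True,(0,255,0) if k else (255,255,0),1)
        o.append(f)
    rows.append(np.hstack(o))
cv2.imwrite("pics/wire.png",cv2.resize(np.vstack(rows),(768,600)))
E
```

```text
0.032 [ 0.6368  0.2647 -0.1842] 0.869
0.048 [ 0.638   0.264  -0.1812] 0.884
```

View pics/wire.png

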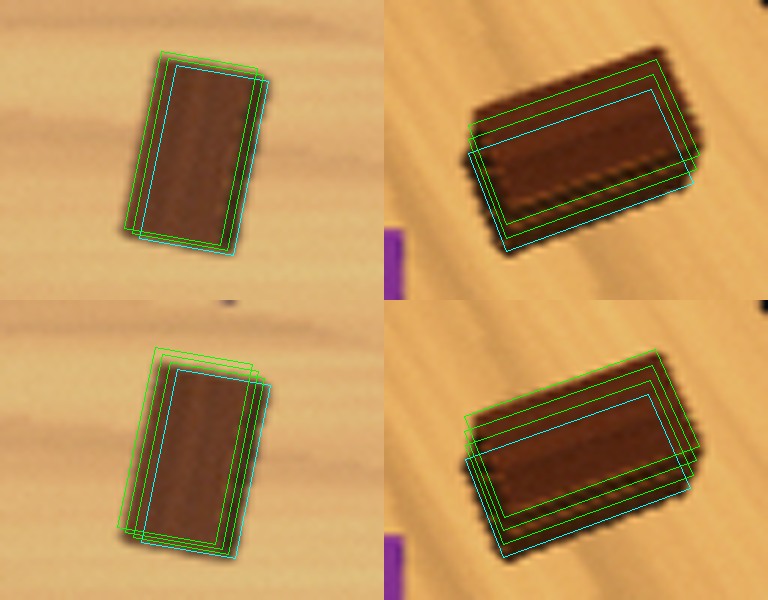

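In the scene view the stack's outline fits three layers (the top view is ambiguous); I'll confirm it by grasping at third-layer height first. Now the drawer.

```bash
python3 -m jog '[[0,0,0,-0.15],[0,0,0,-0.3],[0,0,0,-0.45],[0,0,0,-0.6],[0,0,0,-0.75],[0,0,0,-0.9],[0,0,0,-1.05],[0,-0.02,-0.04,-1.2],[0,-0.04,-0.08,-1.35],[0,-0.06,-0.12,-1.5],[0,-0.083,-0.166,-1.64],[0,-0.083,-0.166,-1.64]]' 0.3 25; python3 plan.py '[[0.609,-0.1145,0.13,1.58]]'
```

```text
t: 17.55
eef_pos: [0.6118, -0.1168, 0.1983]
tool_rot: [[-0.003, 0.778, -0.628], [0.001, -0.628, -0.778], [-1.0, -0.003, 0.001]]
ft_force: [-0.9, 1.5, -0.2]
width: 0.0285
at [ 0.6118 -0.1168  0.1983] t -0.679 tilt [-0.0031  0.0015] w 0.0285 F [-0.9  1.5 -0.2] time 17.6
(0.609, -0.1145, 0.13, 1.58) -> [0.0683, -0.0037, -0.0] -0.688 rows 5
```

```bash
python3 -m jog '[[0,-0.002,0,-0.15],[0,-0.002,0,-0.3],[0,-0.002,0,-0.45],[0.02,-0.002,0,-0.6],[0.04,-0.002,0,-0.688],[0.06,-0.002,0,-0.688],[0.068,-0.002,0,-0.688],[0.068,-0.002,0,-0.688],[0.068,-0.002,0,-0.688]]'; python3 plan.py '[[0.609,-0.1145,0.045,1.58]]'; python3 -c "
from h import *
c=read_camera('top');f=c['frame'];
u,v=proj(c,[.609,-.1145,.062])[0].astype(int)
f=cv2.resize(f[v-35:v+35,u-45:u+45,::-1],(720,560),interpolation=cv2.INTER_CUBIC)
c=read_camera('scene');g=c['frame'];u,v=proj(c,[.609,-.1145,.062])[0].astype(int);g=cv2.resize(g[v-35:v+35,u-45:u+45,::-1],(720,560),interpolation=cv2.INTER_CUBIC)
cv2.imwrite('pics/hd.png',cv2.resize(np.hstack([f,g]),(800,311)))"
```

```text
t: 18.45
eef_pos: [0.6072, -0.1148, 0.1346]
tool_rot: [[0.001, 1.0, 0.006], [-0.0, 0.006, -1.0], [-1.0, 0.001, 0.0]]
ft_force: [0.6, 0.8, -0.2]
width: 0.0287
at [ 0.6072 -0.1148  0.1346] t 0.006 tilt [0.0011 0.0003] w 0.0287 F [ 0.6  0.8 -0.2] time 18.4
(0.609, -0.1145, 0.045, 1.58) -> [0.0896, 0.0018, -0.0003] -0.003 rows 2
```

View pics/hd.png

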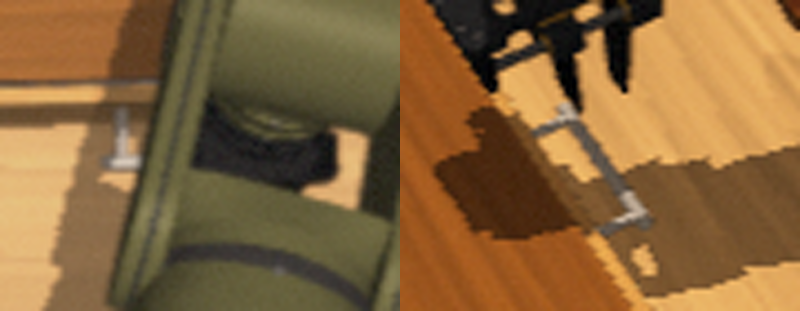

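The fingers hang above the handle, with the bar between the two tips in the scene crop. I'll descend gently and watch the force.

```bash
python3 -m jog '[[0.02,0.002,0,0],[0.04,0.002,0,0],[0.055,0.002,0,0],[0.06,0.002,0,0],[0.065,0.002,0,0],[0.07,0.002,0,0],[0.07,0.002,0,0]]' ; python3 -m jog '[[0.01,0,0,0],[0.018,0,0,0],[0.018,0,0,0],[0.018,0,0,0]]'; python3 -m jog '[[0,0,0,0],[0,0,0,0],[0,0,0,0],[0,0,0,0],[0,0,0,0]]' 0 25; python3 plan.py '[[0.42,-0.1165,0.045,1.58]]'
```

```text
t: 19.25
eef_pos: [0.6089, -0.115, 0.0636]
tool_rot: [[-0.0, 1.0, 0.006], [0.0, 0.006, -1.0], [-1.0, -0.0, -0.0]]
ft_force: [-0.6, 0.8, -0.3]
width: 0.0286
t: 19.65
eef_pos: [0.6085, -0.1149, 0.0451]
tool_rot: [[-0.001, 1.0, 0.006], [0.0, 0.006, -1.0], [-1.0, -0.001, -0.0]]
ft_force: [0.3, -0.9, -0.7]
width: 0.0285
t: 20.15
eef_pos: [0.6094, -0.1151, 0.0461]
tool_rot: [[0.001, 1.0, 0.006], [-0.0, 0.006, -1.0], [-1.0, 0.001, 0.0]]
ft_force: [1.6, 0.8, -0.5]
width: 0.0104
at [ 0.6094 -0.1151  0.0461] t 0.006 tilt [0.0011 0.0003] w 0.0104 F [ 1.6  0.8 -0.5] time 20.1
(0.42, -0.1165, 0.045, 1.58) -> [0.0011, -0.1894, 0.0002] -0.003 rows 4
```

```bash
python3 -m jog '[[0,-0.005,0,0],[0,-0.02,0,0],[0,-0.035,0,0],[0,-0.05,0,0],[0,-0.065,0,0],[0,-0.08,0,0],[0,-0.095,0,0],[0,-0.11,0,0],[0,-0.125,0,0],[0,-0.14,0,0],[0,-0.155,0,0],[0,-0.165,0,0]]'; python3 -m jog '[[0,-0.01,0,0],[0,-0.016,0,0],[0,-0.02,0,0],[0,-0.02,0,0],[0,-0.02,0,0]]'; python3 -m jog '[[0,0,0,0],[0,0,0,0],[0,0,0,0],[0,0,0,0]]' 0.28;  python3 -m jog '[[-0.03,0,0,0],[-0.07,0,0,0],[-0.11,0,0,0],[-0.15,0,0,0],[-0.15,0,0,0]]'; python3 plan.py '[[0.371,-0.244,0.12,1.49],[0.371,-0.244,0.004,1.49]]'
```

```text
t: 21.35
eef_pos: [0.4434, -0.117, 0.0461]
tool_rot: [[0.001, 1.0, 0.006], [-0.002, 0.006, -1.0], [-1.0, 0.001, 0.002]]
ft_force: [1.9, -5.6, -1.0]
width: 0.0103
t: 21.85
eef_pos: [0.4234, -0.1172, 0.0461]
tool_rot: [[-0.001, 1.0, 0.006], [-0.003, 0.006, -1.0], [-1.0, -0.001, 0.002]]
ft_force: [-2.0, -6.5, 2.2]
width: 0.0104
t: 22.25
eef_pos: [0.4236, -0.1158, 0.0454]
tool_rot: [[-0.001, 1.0, 0.006], [0.001, 0.006, -1.0], [-1.0, -0.001, -0.001]]
ft_force: [-0.1, 0.2, -0.1]
width: 0.0263
t: 22.75
eef_pos: [0.4272, -0.1173, 0.2026]
tool_rot: [[0.011, 1.0, 0.006], [-0.004, 0.006, -1.0], [-1.0, 0.011, 0.004]]
ft_force: [0.7, -0.9, 1.0]
width: 0.0268
at [ 0.4272 -0.1173  0.2026] t 0.006 tilt [0.011  0.0043] w 0.0268 F [ 0.7 -0.9  1. ] time 22.8
(0.371, -0.244, 0.12, 1.49) -> [0.0826, -0.057, 0.1264] 0.087 rows 4
(0.371, -0.244, 0.004, 1.49) -> [0.116, 0.0, 0.0] -0.0 rows 3
```

```bash
python3 -m jog '[[0,0,0.05,0.05],[0,-0.03,0.1,0.087],[0,-0.057,0.126,0.087],[0.03,-0.057,0.126,0.087],[0.06,-0.057,0.126,0.087],[0.06,-0.057,0.126,0.087],[0.06,-0.057,0.126,0.087],[0.06,-0.057,0.126,0.087]]' 0.75 6; python3 plan.py '[[0.371,-0.244,0.004,1.49]]'; python3 -c "
from h import *
c=read_camera('top');f=c['frame'];
cv2.imwrite('pics/dr.png',cv2.resize(f[90:290,190:430,::-1],(720,600),interpolation=cv2.INTER_CUBIC))"; python3 m2.py panel 0.371 -0.244
```

```text
t: 23.55
eef_pos: [0.3685, -0.2427, 0.1371]
tool_rot: [[0.002, 0.997, -0.08], [-0.001, -0.08, -0.997], [-1.0, 0.002, 0.001]]
ft_force: [0.2, 0.3, 0.6]
width: 0.0711
at [ 0.3685 -0.2427  0.1371] t -0.08 tilt [0.0017 0.0011] w 0.0711 F [0.2 0.3 0.6] time 23.6
(0.371, -0.244, 0.004, 1.49) -> [0.1331, 0.0026, 0.001] 0.001 rows 3
panel [ 0.3706 -0.2448 -1.5514] 0.623 [ 0.371  -0.2325  1.4726] 0.694 [ 0.3866 -0.2442 -0.3125] 0.712
```

View pics/dr.png

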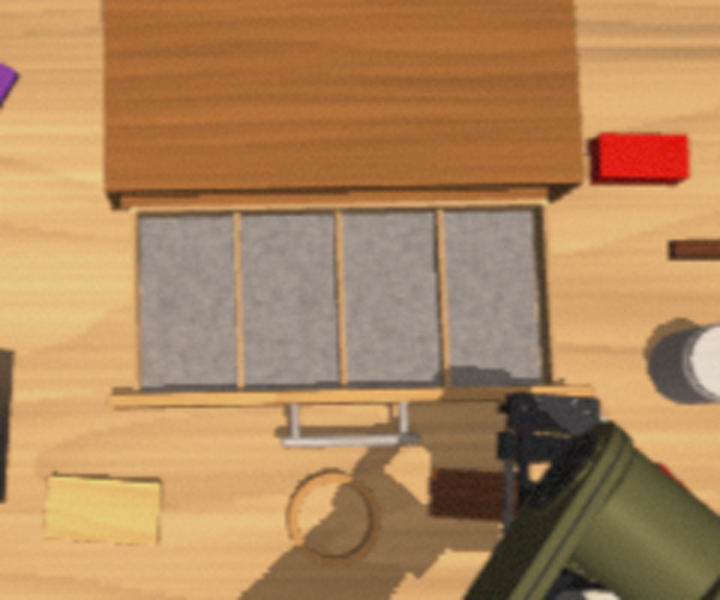

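The drawer is open: dividers at crop x ≈ 238/340/441, front wall at row ≈ 388, back wall at row ≈ 208. I'll locate the compartments and pick panel 4.

```bash
python3 -c "
from h import *
c=read_camera('top')
W=lambda x,y,z:np.round(ray(c,(190+x/3-.33,90+y/3-.33),z),4)
for y in (230,300,370): print([W(x,y,.035)[:2] for x in ({230:(238,338.5,438.5),300:(238.5,340,441),370:(239.5,342.5,444.5)}[y])])
print('back',W(340,208,.05),'front',W(340,390,.083),'handle',W(292,441,.062),W(404,440,.062), 'walls',W(138,300,.05),W(545,300,.05))
"
python3 -m jog '[[0.04,0.0025,0,0],[0.08,0.0025,0,0],[0.11,0.0025,0,0],[0.122,0.0025,0,0],[0.128,0.0025,0,0],[0.133,0.0025,0,0],[0.133,0.0025,0,0],[0.133,0.0025,0,0]]' 0.75 6; python3 plan.py '[[0.371,-0.244,0.004,1.49]]'
```

```text
[array([ 0.628, -0.014]), array([ 0.6273, -0.1127]), array([ 0.6266, -0.211 ])]
[array([ 0.5588, -0.0137]), array([ 0.5581, -0.1126]), array([ 0.5574, -0.2112])]
[array([ 0.4907, -0.0139]), array([ 0.49  , -0.1135]), array([ 0.4892, -0.2123])]
back [ 0.6462 -0.1127  0.05  ] front [ 0.4689 -0.1048  0.083 ] handle [ 0.4224 -0.0614  0.062 ] [ 0.4225 -0.1664  0.062 ] walls [0.5578 0.0832 0.05  ] [ 0.5549 -0.3082  0.05  ]
t: 24.55
eef_pos: [0.3711, -0.2435, 0.004]
tool_rot: [[0.002, 0.997, -0.081], [-0.002, -0.081, -0.997], [-1.0, 0.002, 0.001]]
ft_force: [-0.5, 0.3, 0.2]
width: 0.0713
at [ 0.3711 -0.2435  0.004 ] t -0.081 tilt [0.0021 0.0015] w 0.0713 F [-0.5  0.3  0.2] time 24.6
(0.371, -0.244, 0.004, 1.49) -> [0.0, -0.0, 0.0005] -0.0 rows 1
```

```bash
python3 -m jog '[[0,0,0,0],[0,0,0,0],[0,0,0,0],[0,0,0,0],[0,0,0,0],[0,0,0,0],[0,0,0,0]]' 0 8; python3 -m jog '[[-0.01,0,0,0],[-0.03,0,0,0],[-0.06,0,0,0],[-0.09,0,0,0],[-0.12,0,0,0],[-0.14,0,0,0],[-0.14,0,0,0]]'; python3 plan.py '[[0.558,-0.262,0.14,0.01],[0.558,-0.262,0.03,0.01],[0.558,-0.262,0.018,0.01]]'
```

```text
t: 25.25
eef_pos: [0.3702, -0.2428, 0.0029]
tool_rot: [[0.0, 0.997, -0.081], [-0.0, -0.081, -0.997], [-1.0, 0.0, 0.0]]
ft_force: [-1.9, -0.5, 4.2]
width: 0.0475
t: 25.95
eef_pos: [0.3719, -0.2441, 0.1466]
tool_rot: [[0.006, 0.997, -0.081], [-0.005, -0.081, -0.997], [-1.0, 0.006, 0.004]]
ft_force: [-0.8, 0.6, 0.1]
width: 0.0476
at [ 0.3719 -0.2441  0.1466] t -0.081 tilt [0.0062 0.0043] w 0.0476 F [-0.8  0.6  0.1] time 25.9
(0.558, -0.262, 0.14, 0.01) -> [0.0066, 0.1869, 0.0028] 1.48 rows 10
(0.558, -0.262, 0.03, 0.01) -> [0.11, 0.0, 0.0] 0.0 rows 3
(0.558, -0.262, 0.018, 0.01) -> [0.012, 0.0, 0.0] -0.0 rows 1
```

```bash
python3 -m jog '[[0,0.01,0,0.1],[0,0.03,0,0.25],[0,0.05,0,0.4],[0,0.07,0,0.55],[0,0.09,0,0.7],[0,0.11,0,0.85],[0,0.13,0,1.0],[0,0.15,0,1.15],[0,0.17,0,1.3],[0,0.18,0,1.4],[0,0.187,0.003,1.48],[0,0.187,0.003,1.48]]'; python3 -m jog '[[0,0,0,0],[0,0,0,0]]'; python3 plan.py '[[0.558,-0.262,0.03,0.01],[0.558,-0.262,0.018,0.01]]'
```

```text
t: 27.15
eef_pos: [0.556, -0.2605, 0.1406]
tool_rot: [[-0.002, 0.01, -1.0], [0.001, -1.0, -0.01], [-1.0, -0.001, 0.002]]
ft_force: [-0.3, -0.1, -0.2]
width: 0.0479
t: 27.35
eef_pos: [0.5555, -0.2605, 0.1418]
tool_rot: [[-0.001, 0.011, -1.0], [0.001, -1.0, -0.011], [-1.0, -0.001, 0.001]]
ft_force: [1.0, 0.5, -0.9]
width: 0.0478
at [ 0.5555 -0.2605  0.1418] t -1.56 tilt [-0.0008  0.0013] w 0.0478 F [ 1.   0.5 -0.9] time 27.4
(0.558, -0.262, 0.03, 0.01) -> [0.1118, 0.0016, -0.0025] 0.001 rows 3
(0.558, -0.262, 0.018, 0.01) -> [0.012, 0.0, 0.0] -0.0 rows 1
```

```bash
python3 -m jog '[[0.03,0.0015,-0.0025,0],[0.06,0.0015,-0.0025,0],[0.085,0.0015,-0.0025,0],[0.1,0.0015,-0.0025,0],[0.11,0.0015,-0.0025,0],[0.116,0.0015,-0.0025,0],[0.121,0.0015,-0.0025,0],[0.1225,0.0015,-0.0025,0],[0.1225,0.0015,-0.0025,0],[0.1225,0.0015,-0.0025,0]]'; python3 -m jog '[[0,0,0,0],[0,0,0,0],[0,0,0,0],[0,0,0,0]]' 0.6 ; python3 plan.py '[[0.558,-0.262,0.018,0.01]]'
```

```text
t: 28.35
eef_pos: [0.5593, -0.2626, 0.021]
tool_rot: [[0.001, 0.01, -1.0], [-0.001, -1.0, -0.01], [-1.0, 0.001, -0.001]]
ft_force: [-0.3, -0.3, -1.5]
width: 0.0481
t: 28.75
eef_pos: [0.5589, -0.2623, 0.0203]
tool_rot: [[0.0, 0.01, -1.0], [-0.0, -1.0, -0.01], [-1.0, 0.0, -0.0]]
ft_force: [-0.3, 0.0, -0.2]
width: 0.0569
at [ 0.5589 -0.2623  0.0203] t -1.561 tilt [ 0.0001 -0.0002] w 0.0569 F [-0.3  0.  -0.2] time 28.8
(0.558, -0.262, 0.018, 0.01) -> [0.0023, -0.0003, 0.0009] -0.0 rows 1
```

```bash
python3 -m jog '[[-0.04,0,0,0],[-0.08,0,0,0],[-0.12,0,0,0],[-0.14,-0.03,0,0],[-0.14,-0.08,0,0],[-0.14,-0.13,0,0],[-0.14,-0.18,0,0],[-0.14,-0.23,0,0],[-0.14,-0.28,0,0],[-0.14,-0.33,0,0],[-0.14,-0.38,0,0.05],[-0.14,-0.38,0,0.1]]' 0.75;  python3 plan.py '[[0.6355,0.262,0.15,-0.18],[0.6355,0.262,0.036,-0.18]]'; python3 -c "
from h import *
c=read_camera('top');f=c['frame'];
cv2.imwrite('pics/p4in.png',cv2.resize(f[90:290,190:430,::-1],(480,400),interpolation=cv2.INTER_CUBIC))"
```

```text
t: 29.95
eef_pos: [0.5544, 0.123, 0.1604]
tool_rot: [[0.0, -0.086, -0.996], [0.002, -0.996, 0.086], [-1.0, -0.002, -0.0]]
ft_force: [-0.2, -1.4, -0.7]
width: 0.0712
at [0.5544 0.123  0.1604] t -1.656 tilt [-0.0017 -0.0001] w 0.0712 F [-0.2 -1.4 -0.7] time 29.9
(0.6355, 0.262, 0.15, -0.18) -> [0.0104, -0.1455, -0.0689] 0.094 rows 4
(0.6355, 0.262, 0.036, -0.18) -> [0.114, 0.0, 0.0] -0.0 rows 3
```

View pics/p4in.png

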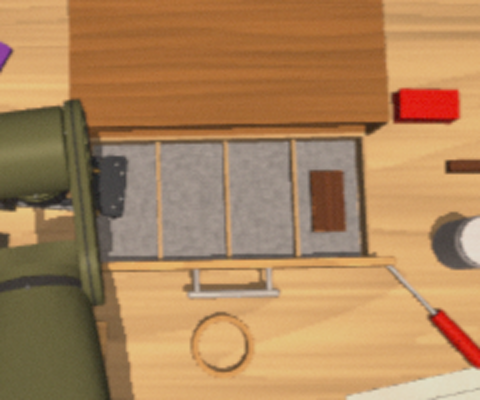

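Panel 4 lies squarely in the right compartment (crop (327,200)). Next is the stack, at third-layer height.

```bash
python3 -m jog '[[0,-0.045,-0.02,0.094],[0,-0.09,-0.04,0.094],[0,-0.135,-0.06,0.094],[0.01,-0.1455,-0.069,0.094],[0.01,-0.1455,-0.069,0.094],[0.01,-0.1455,-0.069,0.094],[0.01,-0.1455,-0.069,0.094]]' 0.75 8;  python3 plan.py '[[0.6355,0.262,0.0365,-0.18]]'; python3 -c "
from h import *
c=read_camera('scene');f=c['frame'];
cv2.imwrite('pics/st2.png',cv2.resize(f[210:320,220:340,::-1],(480,440),interpolation=cv2.INTER_CUBIC))"
```

```text
t: 30.7
eef_pos: [0.6367, 0.2551, 0.1504]
tool_rot: [[-0.0, -0.184, -0.983], [-0.0, -0.983, 0.184], [-1.0, 0.0, 0.0]]
ft_force: [0.1, -0.0, 0.0]
width: 0.0711
at [0.6367 0.2551 0.1504] t -1.756 tilt [0.0003 0.0001] w 0.0711 F [ 0.1 -0.   0. ] time 30.7
(0.6355, 0.262, 0.0365, -0.18) -> [0.1139, -0.0066, 0.0024] -0.005 rows 3
```

View pics/st2.png

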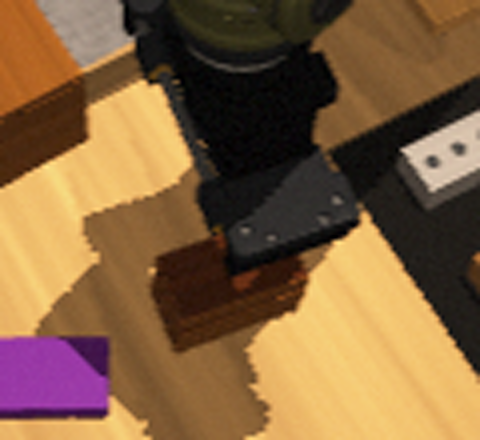

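The stack sits under the gripper, and its side seems to show three layers. Descend to 36 mm and close.

```bash
python3 -m jog '[[0.04,-0.0066,0.0024,-0.005],[0.07,-0.0066,0.0024,-0.005],[0.09,-0.0066,0.0024,-0.005],[0.1,-0.0066,0.0024,-0.005],[0.107,-0.0066,0.0024,-0.005],[0.1125,-0.0066,0.0024,-0.005],[0.1125,-0.0066,0.0024,-0.005],[0.1125,-0.0066,0.0024,-0.005],[0.1125,-0.0066,0.0024,-0.005]]' 0.75 8;python3 -m jog '[[0,0,0,0],[0,0,0,0],[0,0,0,0],[0,0,0,0],[0,0,0,0],[0,0,0,0],[0,0,0,0]]' 0 8;  python3 plan.py '[[0.6355,0.262,0.0365,-0.18]]'
```

```text
t: 31.65
eef_pos: [0.6365, 0.2636, 0.0389]
tool_rot: [[0.002, -0.178, -0.984], [0.001, -0.984, 0.178], [-1.0, -0.001, -0.002]]
ft_force: [-0.7, -0.6, -0.5]
width: 0.0715
t: 32.35
eef_pos: [0.6357, 0.2634, 0.0377]
tool_rot: [[-0.0, -0.178, -0.984], [0.0, -0.984, 0.178], [-1.0, -0.0, 0.0]]
ft_force: [-0.9, 1.0, 0.9]
width: 0.0481
at [0.6357 0.2634 0.0377] t -1.75 tilt [-0.0001  0.    ] w 0.0481 F [-0.9  1.   0.9] time 32.4
(0.6355, 0.262, 0.0365, -0.18) -> [0.0012, 0.0014, -0.0] 0.001 rows 1
```

Width 48.1 mm, so there are three panels in the stack. Carry the top one to the compartment at y=-0.162.

```bash
python3 -m jog '[[-0.006,0,0,0],[-0.02,0,0,0],[-0.045,0,0,0],[-0.075,0,0,0],[-0.11,0,0,0],[-0.12,0,0,0],[-0.12,0,0,0]]'; python3 plan.py '[[0.558,-0.162,0.155,0.01],[0.558,-0.162,0.022,0.01]]'
```

```text
t: 33.05
eef_pos: [0.6373, 0.2639, 0.1611]
tool_rot: [[0.005, -0.178, -0.984], [0.002, -0.984, 0.178], [-1.0, -0.003, -0.005]]
ft_force: [0.2, -0.6, -0.5]
width: 0.048
at [0.6373 0.2639 0.1611] t -1.75 tilt [-0.0027 -0.005 ] w 0.048 F [ 0.2 -0.6 -0.5] time 33.0
(0.558, -0.162, 0.155, 0.01) -> [0.0061, 0.4332, 0.0021] -0.189 rows 9
(0.558, -0.162, 0.022, 0.01) -> [0.133, 0.0, 0.0] -0.0 rows 3
```

```bash
python3 -m jog '[[0,0.015,0,0],[0,0.05,0,-0.03],[0,0.09,0,-0.06],[0,0.13,0,-0.1],[0,0.17,0,-0.14],[0,0.21,0,-0.189],[0,0.25,0,-0.189],[0,0.29,0,-0.189],[0,0.33,0.002,-0.189],[0,0.37,0.002,-0.189],[0,0.4,0.002,-0.189],[0,0.42,0.002,-0.189]]'; python3 -m jog '[[0,0.013,0,0],[0,0.013,0,0],[0,0.013,0,0]]'; python3 plan.py '[[0.558,-0.162,0.022,0.01]]'
```

```text
t: 34.25
eef_pos: [0.556, -0.1518, 0.1545]
tool_rot: [[-0.005, 0.007, -1.0], [0.001, -1.0, -0.007], [-1.0, -0.001, 0.005]]
ft_force: [0.1, -0.0, -0.6]
width: 0.0478
t: 34.55
eef_pos: [0.5584, -0.1621, 0.1564]
tool_rot: [[-0.002, 0.01, -1.0], [0.001, -1.0, -0.01], [-1.0, -0.001, 0.002]]
ft_force: [-0.5, 0.3, 0.1]
width: 0.0482
at [ 0.5584 -0.1621  0.1564] t -1.561 tilt [-0.0012  0.0018] w 0.0482 F [-0.5  0.3  0.1] time 34.5
(0.558, -0.162, 0.022, 0.01) -> [0.1344, -0.0001, 0.0004] -0.0 rows 3
```

```bash
python3 -m jog '[[0.03,0,0,0],[0.065,0,0,0],[0.095,0,0,0],[0.112,0,0,0],[0.122,0,0,0],[0.128,0,0,0],[0.132,0,0,0],[0.1345,0,0,0],[0.1345,0,0,0],[0.1345,0,0,0]]'; python3 -m jog '[[0,0,0,0],[0,0,0,0],[0,0,0,0],[0,0,0,0]]' 0.6 ;  python3 -m jog '[[-0.04,0,0,0],[-0.08,0,0,0],[-0.12,0,0,0],[-0.14,-0.03,0,0],[-0.14,-0.08,0,0],[-0.14,-0.13,0,0],[-0.14,-0.18,0,0],[-0.14,-0.23,0,0],[-0.14,-0.28,0,0.05],[-0.14,-0.33,0,0.1],[-0.14,-0.38,0,0.15],[-0.14,-0.38,0,0.19]]' 0.75;  python3 plan.py '[[0.636,0.2635,0.15,-0.18],[0.636,0.2635,0.0205,-0.18]]'
```

```text
t: 35.55
eef_pos: [0.5596, -0.1628, 0.024]
tool_rot: [[0.001, 0.01, -1.0], [-0.001, -1.0, -0.01], [-1.0, 0.001, -0.001]]
ft_force: [-0.1, 0.1, -0.3]
width: 0.0477
t: 35.95
eef_pos: [0.5591, -0.1626, 0.0234]
tool_rot: [[0.0, 0.01, -1.0], [-0.0, -1.0, -0.01], [-1.0, 0.0, -0.0]]
ft_force: [0.7, -0.1, -0.7]
width: 0.057
t: 37.15
eef_pos: [0.5545, 0.2227, 0.1633]
tool_rot: [[0.0, -0.175, -0.985], [0.002, -0.985, 0.175], [-1.0, -0.002, 0.0]]
ft_force: [1.0, -1.0, 0.7]
width: 0.0713
at [0.5545 0.2227 0.1633] t -1.747 tilt [-0.0018  0.0001] w 0.0713 F [ 1.  -1.   0.7] time 37.1
(0.636, 0.2635, 0.15, -0.18) -> [0.0133, -0.0544, -0.0731] 0.004 rows 2
(0.636, 0.2635, 0.0205, -0.18) -> [0.1295, 0.0, 0.0] -0.0 rows 3
```

```bash
python3 -m jog '[[0,-0.027,-0.036,0],[0,-0.054,-0.073,0],[0.01,-0.054,-0.073,0],[0.04,-0.054,-0.073,0],[0.08,-0.054,-0.073,0],[0.11,-0.054,-0.073,0],[0.125,-0.054,-0.073,0],[0.134,-0.054,-0.073,0],[0.142,-0.054,-0.073,0],[0.142,-0.054,-0.073,0],[0.142,-0.054,-0.073,0],[0.142,-0.054,-0.073,0]]' 0.75 8;python3 plan.py '[[0.636,0.2635,0.021,-0.18]]';python3 -m jog '[[0,0,0,0],[0,0,0,0],[0,0,0,0],[0,0,0,0],[0,0,0,0],[0,0,0,0],[0,0,0,0]]' 0 8;  python3 plan.py '[[0.636,0.2635,0.021,-0.18]]'
```

```text
t: 38.35
eef_pos: [0.6379, 0.2578, 0.0229]
tool_rot: [[0.003, -0.179, -0.984], [0.001, -0.984, 0.179], [-1.0, -0.001, -0.002]]
ft_force: [-0.5, -0.3, -0.6]
width: 0.0715
at [0.6379 0.2578 0.0229] t -1.751 tilt [-0.0013 -0.0024] w 0.0715 F [-0.5 -0.3 -0.6] time 38.4
(0.636, 0.2635, 0.021, -0.18) -> [0.0019, -0.0053, 0.0029] -0.0 rows 1
t: 39.05
eef_pos: [0.6371, 0.2577, 0.0216]
tool_rot: [[0.001, -0.179, -0.984], [0.0, -0.984, 0.179], [-1.0, -0.001, -0.001]]
ft_force: [-0.6, 0.1, 1.6]
width: 0.0481
at [0.6371 0.2577 0.0216] t -1.751 tilt [-0.0005 -0.0005] w 0.0481 F [-0.6  0.1  1.6] time 39.0
(0.636, 0.2635, 0.021, -0.18) -> [0.0006, -0.0055, 0.0021] -0.0 rows 1
```

```bash
python3 -m jog '[[-0.006,0,0,0],[-0.02,0,0,0],[-0.045,0,0,0],[-0.075,0,0,0],[-0.11,0,0,0],[-0.135,0,0,0],[-0.135,0,0,0]]'; python3 plan.py '[[0.558,-0.0627,0.155,0.01],[0.558,-0.0627,0.022,0.01]]'
```

```text
t: 39.75
eef_pos: [0.6397, 0.2582, 0.1629]
tool_rot: [[0.01, -0.179, -0.984], [0.003, -0.984, 0.179], [-1.0, -0.005, -0.009]]
ft_force: [-0.3, -0.5, 0.4]
width: 0.0483
at [0.6397 0.2582 0.1629] t -1.751 tilt [-0.0045 -0.0091] w 0.0483 F [-0.3 -0.5  0.4] time 39.8
(0.558, -0.0627, 0.155, 0.01) -> [0.0079, 0.3304, 0.0229] -0.19 rows 7
(0.558, -0.0627, 0.022, 0.01) -> [0.133, 0.0, 0.0] -0.0 rows 3
```

```bash
python3 -m jog '[[0,0.015,0,0],[0,0.05,0,-0.03],[0,0.09,0.005,-0.06],[0,0.13,0.01,-0.1],[0,0.17,0.015,-0.14],[0,0.21,0.023,-0.19],[0,0.25,0.023,-0.19],[0,0.29,0.023,-0.19],[0,0.32,0.023,-0.19],[0,0.33,0.023,-0.19],[0,0.33,0.023,-0.19],[0,0.33,0.023,-0.19]]'; python3 plan.py '[[0.558,-0.0627,0.022,0.01]]'
```

```text
t: 40.95
eef_pos: [0.5543, -0.0626, 0.1549]
tool_rot: [[-0.002, 0.01, -1.0], [0.001, -1.0, -0.01], [-1.0, -0.001, 0.002]]
ft_force: [-0.1, -0.4, -0.7]
width: 0.0484
at [ 0.5543 -0.0626  0.1549] t -1.561 tilt [-0.001  0.002] w 0.0484 F [-0.1 -0.4 -0.7] time 41.0
(0.558, -0.0627, 0.022, 0.01) -> [0.1329, 0.0002, -0.0037] -0.0 rows 3
```

```bash
python3 -m jog '[[0.03,0,-0.003,0],[0.065,0,-0.003,0],[0.095,0,-0.003,0],[0.112,0,-0.003,0],[0.122,0,-0.003,0],[0.128,0,-0.003,0],[0.132,0,-0.003,0],[0.1335,0,-0.003,0],[0.1335,0,-0.003,0],[0.1335,0,-0.003,0]]'; python3 -m jog '[[0,0,0,0],[0,0,0,0],[0,0,0,0],[0,0,0,0]]' 0.6 ;  python3 -m jog '[[-0.04,0,0,0],[-0.08,0,0,0],[-0.12,0,0,0],[-0.14,0.03,0,0],[-0.14,0.08,0.05,0],[-0.14,0.13,0.1,0],[-0.14,0.15,0.13,0],[-0.14,0.15,0.13,0],[-0.14,0.15,0.13,0]]' 0.75;  python3 m2.py panel 0.637 0.262; python3 plan.py '[]';python3 -c "
from h import *
o=[cv2.resize(read_camera(n)['frame'][:,:,::-1],(400,300),interpolation=cv2.INTER_AREA) for n in('top','scene')]
cv2.imwrite('pics/mid.png',np.hstack(o))"
```

```text
t: 41.95
eef_pos: [0.5587, -0.0632, 0.0236]
tool_rot: [[0.002, 0.01, -1.0], [-0.0, -1.0, -0.01], [-1.0, 0.0, -0.002]]
ft_force: [0.4, -0.1, 0.0]
width: 0.048
t: 42.35
eef_pos: [0.5581, -0.0631, 0.0228]
tool_rot: [[0.0, 0.01, -1.0], [-0.0, -1.0, -0.01], [-1.0, 0.0, -0.0]]
ft_force: [-0.5, -0.6, -0.2]
width: 0.0573
t: 43.25
eef_pos: [0.4275, -0.216, 0.1627]
tool_rot: [[-0.0, 0.005, -1.0], [-0.001, -1.0, -0.005], [-1.0, 0.001, 0.0]]
ft_force: [0.1, 0.2, 0.1]
width: 0.0711
panel [ 0.6397  0.2651 -0.1787] 0.874 [ 0.639   0.2663 -0.1615] 0.865 [ 0.6409  0.2636 -0.1691] 0.894
at [ 0.4295 -0.2145  0.1629] t -1.562 tilt [-0.     -0.0008] w 0.0716 F [0.8 0.8 0.8] time 43.4
```

View pics/mid.png

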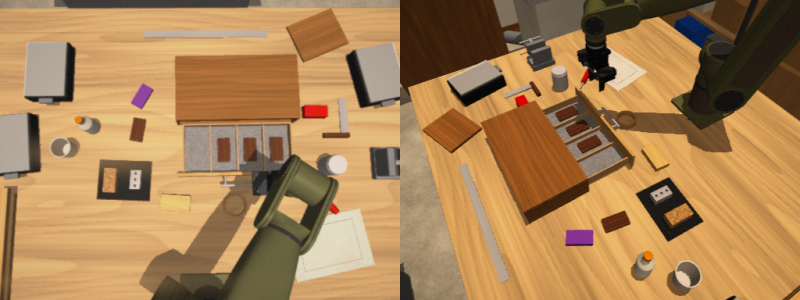

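Three panels are in their compartments, both blocks are on the mat, and the last panel is at (0.640, 0.265).

```bash
python3 plan.py '[[0.6397,0.265,0.155,-0.175],[0.6397,0.265,0.0045,-0.175],[0.6397,0.265,0.155,-0.175],[0.558,0.037,0.155,0.01]]'
```

```text
at [ 0.4302 -0.2139  0.1628] t -1.56 tilt [-0.0001 -0.0004] w 0.0711 F [-0.5  0.   0.2] time 43.5
(0.6397, 0.265, 0.155, -0.175) -> [0.0078, -0.4766, -0.2146] 0.186 rows 11
(0.6397, 0.265, 0.0045, -0.175) -> [0.1505, 0.0, 0.0] -0.0 rows 4
(0.6397, 0.265, 0.155, -0.175) -> [-0.1505, 0.0, 0.0] -0.0 rows 4
(0.558, 0.037, 0.155, 0.01) -> [0.0, 0.2387, 0.0408] -0.185 rows 5
```

```bash
python3 -m jog '[[0,-0.045,-0.02,0],[0,-0.09,-0.04,0],[0,-0.135,-0.06,0],[0,-0.18,-0.08,0],[0,-0.225,-0.1,0.05],[0,-0.27,-0.12,0.1],[0,-0.315,-0.14,0.15],[0,-0.36,-0.16,0.186],[0,-0.405,-0.18,0.186],[0,-0.45,-0.2,0.186],[0,-0.4766,-0.2146,0.186],[0,-0.4766,-0.2146,0.186]]' 0.75 8;python3 -m jog '[[0,0,0,0],[0,0,0,0]]'; python3 plan.py '[[0.6397,0.265,0.0045,-0.175]]'
```

```text
t: 44.65
eef_pos: [0.6398, 0.2696, 0.1617]
tool_rot: [[-0.0, -0.169, -0.986], [0.001, -0.986, 0.169], [-1.0, -0.001, 0.0]]
ft_force: [-0.7, -0.4, -0.1]
width: 0.0714
t: 44.85
eef_pos: [0.6389, 0.2642, 0.1622]
tool_rot: [[-0.001, -0.175, -0.985], [-0.001, -0.985, 0.175], [-1.0, 0.001, 0.001]]
ft_force: [0.4, -0.3, 0.3]
width: 0.0712
at [0.6389 0.2642 0.1622] t -1.747 tilt [0.0007 0.0008] w 0.0712 F [ 0.4 -0.3  0.3] time 44.9
(0.6397, 0.265, 0.0045, -0.175) -> [0.1577, -0.001, -0.0007] -0.001 rows 4
```

```bash
python3 -m jog '[[0.04,-0.001,0,0],[0.08,-0.001,0,0],[0.115,-0.001,0,0],[0.135,-0.001,0,0],[0.145,-0.001,0,0],[0.152,-0.001,0,0],[0.157,-0.001,0,0],[0.157,-0.001,0,0],[0.157,-0.001,0,0]]' 0.75 8;python3 -m jog '[[0,0,0,0],[0,0,0,0],[0,0,0,0],[0,0,0,0],[0,0,0,0],[0,0,0,0],[0,0,0,0]]' 0 8;  python3 plan.py '[[0.6397,0.265,0.0045,-0.175]]'; python3 -m jog '[[-0.006,0,0,0],[-0.02,0,0,0],[-0.045,0,0,0],[-0.075,0,0,0],[-0.11,0,0,0],[-0.145,0,0,0],[-0.15,0,0,0],[-0.15,0,0,0]]';  python3 plan.py '[[0.558,0.037,0.155,0.01],[0.558,0.037,0.02,0.01]]'
```

```text
t: 45.75
eef_pos: [0.6405, 0.2656, 0.007]
tool_rot: [[0.002, -0.175, -0.985], [0.001, -0.985, 0.175], [-1.0, -0.001, -0.002]]
ft_force: [0.4, 0.6, 0.1]
width: 0.0711
t: 46.45
eef_pos: [0.6397, 0.2654, 0.006]
tool_rot: [[0.0, -0.175, -0.985], [0.0, -0.985, 0.175], [-1.0, -0.0, -0.0]]
ft_force: [-0.3, -0.5, 2.1]
width: 0.0482
at [0.6397 0.2654 0.006 ] t -1.747 tilt [-0.0001 -0.0002] w 0.0482 F [-0.3 -0.5  2.1] time 46.5
(0.6397, 0.265, 0.0045, -0.175) -> [0.0015, 0.0004, -0.0] -0.001 rows 1
t: 47.25
eef_pos: [0.6407, 0.2657, 0.1586]
tool_rot: [[0.004, -0.175, -0.985], [0.001, -0.985, 0.175], [-1.0, -0.002, -0.004]]
ft_force: [-0.8, -0.6, -1.2]
width: 0.0475
at [0.6407 0.2657 0.1586] t -1.747 tilt [-0.0022 -0.004 ] w 0.0475 F [-0.8 -0.6 -1.2] time 47.2
(0.558, 0.037, 0.155, 0.01) -> [0.0036, 0.2397, 0.0414] -0.186 rows 5
(0.558, 0.037, 0.02, 0.01) -> [0.135, 0.0, 0.0] -0.0 rows 3
```

```bash
python3 -m jog '[[0,0.015,0.003,0],[0,0.05,0.01,-0.03],[0,0.09,0.018,-0.06],[0,0.13,0.025,-0.1],[0,0.17,0.03,-0.14],[0,0.21,0.036,-0.186],[0,0.23,0.041,-0.186],[0,0.24,0.041,-0.186],[0,0.24,0.041,-0.186],[0,0.24,0.041,-0.186],[0,0.24,0.041,-0.186]]'; python3 plan.py '[[0.558,0.037,0.022,0.01]]'
```

```text
t: 48.35
eef_pos: [0.5573, 0.0371, 0.1552]
tool_rot: [[-0.001, 0.011, -1.0], [0.0, -1.0, -0.011], [-1.0, -0.0, 0.001]]
ft_force: [0.4, 0.1, -1.1]
width: 0.0477
at [0.5573 0.0371 0.1552] t -1.56 tilt [-0.0003  0.0006] w 0.0477 F [ 0.4  0.1 -1.1] time 48.4
(0.558, 0.037, 0.022, 0.01) -> [0.1332, 0.0001, -0.0007] 0.001 rows 3
```

```bash
python3 -m jog '[[0.03,0,0,0],[0.065,0,0,0],[0.095,0,0,0],[0.112,0,0,0],[0.122,0,0,0],[0.128,0,0,0],[0.132,0,0,0],[0.134,0,0,0],[0.134,0,0,0],[0.134,0,0,0]]'; python3 -m jog '[[0,0,0,0],[0,0,0,0],[0,0,0,0],[0,0,0,0]]' 0.6 ;  python3 -m jog '[[-0.04,0,0,0],[-0.08,0,0,0],[-0.12,0,0,0],[-0.14,0.03,0.03,-0.1],[-0.14,0.06,0.06,-0.25],[-0.14,0.09,0.1,-0.4],[-0.14,0.12,0.13,-0.55],[-0.14,0.153,0.134,-0.7],[-0.14,0.153,0.134,-0.85],[-0.14,0.153,0.134,-1.0],[-0.14,0.153,0.134,-1.15],[-0.14,0.153,0.134,-1.3]]' 0.28 25;   python3 plan.py '[[0.4236,-0.116,0.13,1.58]]';python3 -c "
from h import *
c=read_camera('top')['frame'];d=read_camera('scene')['frame']
cv2.imwrite('pics/four.png',np.hstack([cv2.resize(c[90:290,150:390,::-1],(432,360)),cv2.resize(d[90:270,100:300,::-1],(360,360))]))"
```

```text
t: 49.35
eef_pos: [0.5578, 0.0362, 0.0225]
tool_rot: [[0.001, 0.01, -1.0], [-0.0, -1.0, -0.01], [-1.0, 0.0, -0.001]]
ft_force: [-0.4, -0.7, -0.2]
width: 0.0478
t: 49.75
eef_pos: [0.5572, 0.0362, 0.0218]
tool_rot: [[0.0, 0.01, -1.0], [-0.0, -1.0, -0.01], [-1.0, 0.0, -0.0]]
ft_force: [0.5, 0.3, -0.8]
width: 0.0569
t: 50.95
eef_pos: [0.4245, -0.1183, 0.1617]
tool_rot: [[0.0, 0.961, -0.275], [-0.0, -0.275, -0.961], [-1.0, 0.0, -0.0]]
ft_force: [-0.0, -0.9, -0.4]
width: 0.0266
at [ 0.4245 -0.1183  0.1617] t -0.279 tilt [ 0.0002 -0.    ] w 0.0266 F [-0.  -0.9 -0.4] time 51.0
(0.4236, -0.116, 0.13, 1.58) -> [0.0317, -0.0015, -0.0019] -0.288 rows 2
```

View pics/four.png

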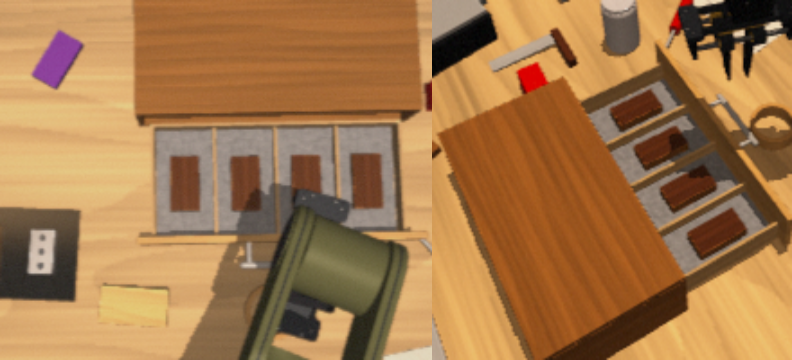

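All four panels lie flat, one per compartment. Now grip the handle and close the drawer gently.

```bash
python3 -m jog '[[0,-0.0015,-0.002,-0.15],[0.0,-0.0015,-0.002,-0.29],[0.03,-0.0015,-0.002,-0.29],[0.06,-0.0015,-0.002,-0.29],[0.09,-0.0015,-0.002,-0.29],[0.1,-0.0015,-0.002,-0.29],[0.11,-0.0015,-0.002,-0.29],[0.1165,-0.0015,-0.002,-0.29],[0.1165,-0.0015,-0.002,-0.29]]' 0.28 25; python3 -m jog '[[0,0,0,0],[0,0,0,0],[0,0,0,0],[0,0,0,0],[0,0,0,0]]' 0 25; python3 plan.py '[[0.6095,-0.114,0.045,1.58]]'
```

```text
t: 51.95
eef_pos: [0.424, -0.1158, 0.0453]
tool_rot: [[0.0, 1.0, 0.005], [0.0, 0.005, -1.0], [-1.0, 0.0, -0.0]]
ft_force: [0.8, -0.4, 0.7]
width: 0.0268
t: 52.45
eef_pos: [0.4243, -0.116, 0.0461]
tool_rot: [[0.001, 1.0, 0.006], [-0.001, 0.006, -1.0], [-1.0, 0.001, 0.001]]
ft_force: [-1.8, 1.0, 5.6]
width: 0.0106
at [ 0.4243 -0.116   0.0461] t 0.006 tilt [0.001  0.0007] w 0.0106 F [-1.8  1.   5.6] time 52.5
(0.6095, -0.114, 0.045, 1.58) -> [0.0011, 0.1852, -0.0009] -0.003 rows 4
```

```bash
python3 -m jog '[[0,0.005,0,0],[0,0.018,0,0],[0,0.033,0,0],[0,0.048,0,0],[0,0.063,0,0],[0,0.078,0,0],[0,0.093,-0.001,0],[0,0.108,-0.001,0],[0,0.123,-0.001,0],[0,0.138,-0.001,0],[0,0.152,-0.001,0],[0,0.162,-0.001,0]]'; python3 -m jog '[[0,0.008,0,0],[0,0.014,0,0],[0,0.018,0,0],[0,0.021,0,0],[0,0.023,0,0],[0,0.025,0,0],[0,0.025,0,0],[0,0.025,0,0]]'; python3 plan.py '[]'
```

```text
t: 53.65
eef_pos: [0.5871, -0.1141, 0.0461]
tool_rot: [[0.001, 1.0, 0.006], [-0.001, 0.006, -1.0], [-1.0, 0.001, 0.001]]
ft_force: [-2.1, -1.2, 6.5]
width: 0.0104
t: 54.45
eef_pos: [0.6116, -0.1138, 0.0461]
tool_rot: [[0.002, 1.0, 0.006], [-0.0, 0.006, -1.0], [-1.0, 0.002, 0.0]]
ft_force: [-0.4, -0.4, 5.7]
width: 0.0104
at [ 0.6116 -0.1138  0.0461] t 0.006 tilt [0.0017 0.0005] w 0.0104 F [-0.4 -0.4  5.7] time 54.5
```

```bash
python3 -m jog '[[0,0.0015,0,0],[0,0.003,0,0],[0,0.003,0,0]]'; python3 -m jog '[[0,0.0015,0,0],[0,0.003,0,0],[0,0.003,0,0]]'; python3 plan.py '[]'
```

```text
t: 54.75
eef_pos: [0.6116, -0.1138, 0.046]
tool_rot: [[-0.007, 1.0, 0.006], [-0.0, 0.006, -1.0], [-1.0, -0.007, -0.0]]
ft_force: [-10.7, -0.1, 12.4]
width: 0.0103
t: 55.05
eef_pos: [0.6115, -0.1138, 0.0459]
tool_rot: [[-0.014, 1.0, 0.007], [0.0, 0.007, -1.0], [-1.0, -0.014, -0.001]]
ft_force: [-22.3, 0.0, 20.0]
width: 0.0101
at [ 0.6115 -0.1138  0.0459] t 0.007 tilt [-0.0144 -0.0005] w 0.0101 F [-22.3   0.   20. ] time 55.0
```

Firm end stop: the drawer is shut. Relieve, release, lift clear and check.

```bash
python3 -m jog '[[0,-0.003,0,0],[0,-0.006,0,0],[0,-0.006,0,0]]'; python3 -m jog '[[0,0,0,0],[0,0,0,0],[0,0,0,0],[0,0,0,0]]' 0.3;  python3 -m jog '[[-0.02,0,0,0],[-0.04,0,0,0],[-0.08,0,0,0],[-0.12,-0.0,0,0],[-0.15,-0.05,0.03,0],[-0.15,-0.1,0.06,0],[-0.15,-0.14,0.09,0],[-0.15,-0.16,0.12,0],[-0.15,-0.18,0.14,0],[-0.15,-0.18,0.16,0],[-0.15,-0.18,0.16,0],[-0.15,-0.18,0.16,0]]'; python3 m2.py sand 0.447 0.361; python3 m2.py setup 0.447 0.267; python3 - <<'E'
from h import *
c=read_camera('top');d=read_camera('scene')
cv2.imwrite('pics/fin.png',np.hstack([cv2.resize(c['frame'][:,:,::-1],(400,300)),cv2.resize(d['frame'][:,:,::-1],(400,300))]))
u,v=proj(c,[.609,-.06,.062])[0].astype(int);u2,v2=proj(d,[.611,-.1145,.062])[0].astype(int)
cv2.imwrite('pics/fin2.png',np.hstack([cv2.resize(c['frame'][v-30:v+30,u-40:u+40,::-1],(400,300)),cv2.resize(d['frame'][v2-30:v2+30,u2-40:u2+40,::-1],(400,300))]))
print(sense()['eef_pos'])
E
```

```text
t: 55.35
eef_pos: [0.6111, -0.1138, 0.046]
tool_rot: [[0.001, 1.0, 0.006], [-0.0, 0.006, -1.0], [-1.0, 0.001, 0.0]]
ft_force: [-1.8, 0.2, 6.0]
width: 0.0104
t: 55.75
eef_pos: [0.6104, -0.1134, 0.0445]
tool_rot: [[-0.001, 1.0, 0.006], [0.0, 0.006, -1.0], [-1.0, -0.001, -0.0]]
ft_force: [0.5, -0.1, -0.1]
width: 0.0283
t: 56.95
eef_pos: [0.4316, -0.2746, 0.1949]
tool_rot: [[-0.0, 1.0, 0.005], [0.001, 0.005, -1.0], [-1.0, -0.0, -0.001]]
ft_force: [-0.0, 0.7, -0.8]
width: 0.0283
sand [ 0.4447  0.3604 -0.0459] 0.702 [ 0.4466  0.3639 -0.0969] 0.739 [0.4373 0.3543 0.0432] 0.684
setup [ 0.4471  0.2674 -0.0302] 0.725 [ 0.4473  0.2711 -0.006 ] 0.854 [0.44   0.2606 0.1289] 0.642
[ 0.43209369 -0.27394552  0.19506376]
```

View pics/fin.png

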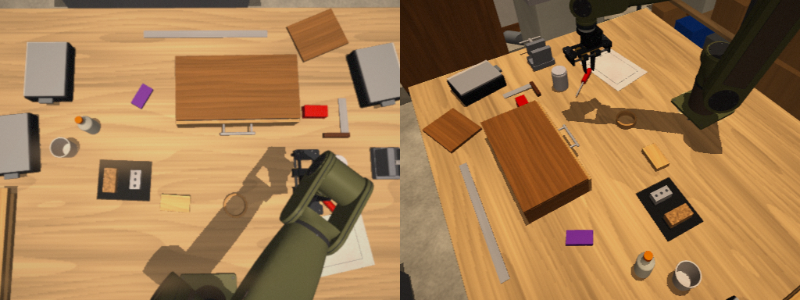

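View pics/fin2.png

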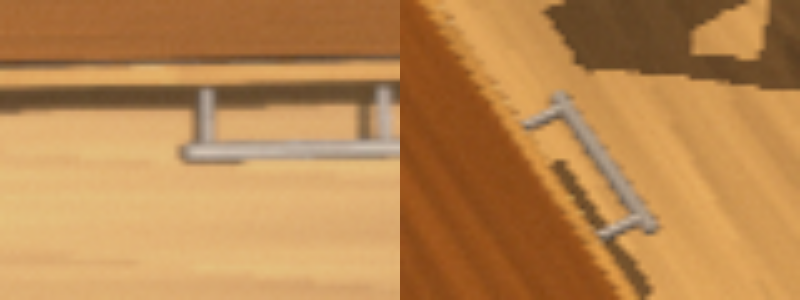

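The drawer is shut, with the handle back where it started. Both blocks lie on the mat, the bystanders look unmoved, and the robot is clear, so I'll hand in.

```bash
python3 -c "
from cell import *
print(hand_in())"
```

```text
the job is handed in; nothing more can be done
None
```

The job is done and handed in at about 57 s of the 210 s allowed; no verdict was reported.

**What I did:**
- I moved both blocks onto the mat and pulled the drawer about 186 mm open by its handle.
- I laid four panels in the drawer with an 8 N grip: the loose one and the three from the stack. Each has its own compartment.
- I then eased the drawer shut against its end stop.

**Last checks:**
- **Panels:** all four lay flat, one per compartment, in the last picture before closing. Nothing can be seen of them with the drawer shut.
- **Drawer:** pushing further gave no more travel and a rising force (about 22 N). The handle stopped about 2 mm beyond where I first gripped it. In the final picture it sits as at the start.
- **Blocks:** combined fits from both cameras put them at (0.445, 0.360) and (0.447, 0.267), inside the mat. I placed them at (0.447, 0.359) and (0.447, 0.266).
- **Bystanders:** they look unmoved by eye in the final pictures; I did not measure them.

**What failed or disagreed:**
- The first grasp of the sanding block missed because I lifted before the fingers had closed. The block had not moved, and the second try held.
- The two cameras differed by up to about 10 mm on the blocks on the mat, because the scene-camera fit against the black rubber was poor. Either reading is still well inside the mat.
- The cameras also disagreed on whether the stack had two or three panels. Gripping at the third layer's height settled it as three.

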